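# Restock the spring-fed paint dispenser

## Task

Restock the paint dispenser for the jar-lantern class. With the refill crate drawn out by its handle from under the desk shelf and the dispenser's pusher pulled back until its catch holds it, stand every bottle from the crate upright in the track; then press the catch so that the pusher closes the row up against the front stop, and push the empty crate fully home under the shelf. The bottles are glass: grip them lightly and set them down, don't drop them, and leave everything else on the table where it is.

Things in the scene. Friction and masses are not known exactly. Their poses are not given: they have to be found in the camera images.
- dispenser: spring-fed bottle dispenser, fixed: an open-topped track 392 mm long, 66 mm wide, along its own y. Origin on the table on the track's centre line, z up. Side walls 48 mm apart, tops 48 mm above the table, from y = -185 to +115 mm. Sprung pusher comes from the +y side and presses the bottles to -y on to the front stop; catch at the +y end.
- track_front (a point): middle of the track floor at the inner face of the front stop (stop 42 mm high): dispenser y = -185 mm, 8 mm above the table; axes as the dispenser's. Bottles stand one behind the other on this floor, each 40 mm along y, one already at the front. There a bottle's mid point is 54 mm and its cap's underside 74 mm above the table, clear of the walls: fingers close across the track.
- pusher (a joint): how far the black pusher's face is drawn back from the front stop, m; at rest 0.040 per bottle in the row. A damped spring pulls it forward, 5 N at 0 to 8.5 N at the back (closes at 0.15 m/s). Pulled to its end stop at 0.246 it passes under the catch's hook, which drops behind it; let go, it stays caught at 0.234. Let go short of that it springs back.
- pusher_fin (a point): middle of the grip of the pusher's upright fin: black plate 10 mm thick along the track, 36 mm wide across it, top 20 mm above this point (100 mm above the table), free all round down to 48 mm above the table but for the face plate (top 58 mm), 24 mm in front. This point is 35 mm behind (+y) the face. Axes as the dispenser's: pull back towards +y.
- catch (a joint): angle of the steel rocking catch, rad: 0 at rest (hook down). Pressing its black thumb pad lifts the hook; a caught pusher is let go at about 0.2; stop at 0.35. 3 to 5 N on the pad work it; it springs back to 0.
- catch_pad (a point): middle of the top of the catch's thumb pad: black, 30 mm across the track, 32 mm along it, 46 mm above the table at rest, 367 mm behind (+y) the front stop. Press straight down: it sinks about 9 mm until the hook lets go, 15 mm at most. Axes as the dispenser's at rest.
- shelf: low plywood desk shelf, fixed. Origin on the table under the middle of the crate bay's front edge; x points in under the shelf (away from the robot), y left, z up. Board 18 mm thick, underside 114 mm above the table, from x = 0 inwards; bay 228 mm wide between upright sides (y = -114 to +114 mm), 67 mm deep to a white back panel. Paper and a brush pot on top.
- crate_middle (a point): middle of the loose wooden refill crate: 54 mm along its x, 204 mm along its y, 40 mm high (this point 20 mm up), 0.3 kg empty. Four compartments 46 mm square in a row, centred at y = -75, -25, 25, 75 mm, floor 4 mm thick, each with one standing bottle or none; caps 50 mm apart: close the fingers along x. Home: this point 35 mm in from the shelf's edge (40 at the back panel), axes as the shelf's.
- crate_handle (a point): middle of the crate's handle: steel bar 10 mm thick, 70 mm long along the crate's y, 30 mm above the table, on two arms, 80 mm in front (-x) of the crate's front face with 70 mm free behind it; 107 mm in front of the crate's middle. With the crate home it is about 72 mm in front of the shelf's edge. Axes as the crate's.
- bottle0_mid (a point): the bottle already in the track: amber glass paint bottle, 92 mm tall: body 40 mm across up to 54 mm, neck, round black cap 30 mm across from 66 to 92 mm; 0.13 kg. Point: on its axis z, 46 mm above its foot (cap's middle 33 mm higher).
- bottle1_mid (a point): refill bottle 1 (may be absent), at first in the crate: amber glass paint bottle, 92 mm tall: body 40 mm across up to 54 mm, neck, round black cap 30 mm across from 66 to 92 mm; 0.13 kg. Point: on its axis z, 46 mm above its foot (cap's middle 33 mm higher). Bears at most 40 N of grip on each side (80 N in all) and knocks of 50 N in the dispenser; not to be let go over 20 mm above the track.
- bottle2_mid (a point): refill bottle 2 (may be absent), at first in the crate: amber glass paint bottle, 92 mm tall: body 40 mm across up to 54 mm, neck, round black cap 30 mm across from 66 to 92 mm; 0.13 kg. Point: on its axis z, 46 mm above its foot (cap's middle 33 mm higher). Bears at most 40 N of grip on each side (80 N in all) and knocks of 50 N in the dispenser; not to be let go over 20 mm above the track.
- bottle3_mid (a point): refill bottle 3 (may be absent), at first in the crate: amber glass paint bottle, 92 mm tall: body 40 mm across up to 54 mm, neck, round black cap 30 mm across from 66 to 92 mm; 0.13 kg. Point: on its axis z, 46 mm above its foot (cap's middle 33 mm higher). Bears at most 40 N of grip on each side (80 N in all) and knocks of 50 N in the dispenser; not to be let go over 20 mm above the track.
- bottle4_mid (a point): refill bottle 4 (may be absent), at first in the crate: amber glass paint bottle, 92 mm tall: body 40 mm across up to 54 mm, neck, round black cap 30 mm across from 66 to 92 mm; 0.13 kg. Point: on its axis z, 46 mm above its foot (cap's middle 33 mm higher). Bears at most 40 N of grip on each side (80 N in all) and knocks of 50 N in the dispenser; not to be let go over 20 mm above the track.
- lantern_jar: bystander: a clear glass jar with black paper on it, 72 mm across, 108 mm tall; origin at its foot
- glue: bystander: a white glue bottle, 48 mm across, 125 mm tall; origin at its foot
- phone: bystander: a black phone lying flat, 150 x 72 x 9 mm; origin under its middle
- brush: bystander: a thin paint brush lying flat, 180 mm long along its x, 10 mm high; origin under its middle
- tealight: bystander: a tea light in its tin cup, 39 mm across, 16 mm high; origin under its middle
- jar_lid: bystander: a round brass-coloured jar lid, 68 mm across, 12 mm high; origin under its middle
- tape: bystander: a roll of tape lying flat, 72 mm across, 19 mm high; origin under its middle

How it is judged (in metres and radians):
On the way, in this order (a step that is already met when the one before it is completed fails the run):
1. the crate is drawn out so far that its bottles stand clear of the shelf, and the pusher is held back by its catch with the fingers off it (x of crate_middle in the frame of shelf below -0.03 m and value of joint pusher above 0.228 m and contact force between the fingers and pusher below 0.5 N), for 0.2 s.
2. every bottle from the crate stands upright in the track, let go, the pusher still held back by its catch (x of bottle1_mid in the frame of dispenser between -0.012 and 0.012 m and y of bottle1_mid in the frame of dispenser between -0.18 and 0.045 m and z of bottle1_mid in the frame of dispenser between 0.046 and 0.062 m and angle between each of bottle1_mid, bottle2_mid, bottle3_mid, bottle4_mid's own z axis and vertical below 0.12 rad and x of bottle2_mid in the frame of dispenser between -0.012 and 0.012 m and y of bottle2_mid in the frame of dispenser between -0.18 and 0.045 m and z of bottle2_mid in the frame of dispenser between 0.046 and 0.062 m and x of bottle3_mid in the frame of dispenser between -0.012 and 0.012 m and y of bottle3_mid in the frame of dispenser between -0.18 and 0.045 m and z of bottle3_mid in the frame of dispenser between 0.046 and 0.062 m and x of bottle4_mid in the frame of dispenser between -0.012 and 0.012 m and y of bottle4_mid in the frame of dispenser between -0.18 and 0.045 m and z of bottle4_mid in the frame of dispenser between 0.046 and 0.062 m and value of joint pusher above 0.228 m and contact force between the fingers and bottle1 below 0.5 N and contact force between the fingers and bottle2 below 0.5 N and contact force between the fingers and bottle3 below 0.5 N and contact force between the fingers and bottle4 below 0.5 N), for 0.2 s.
3. the catch has let the pusher go and the pusher presses on the row (value of joint pusher below 0.222 m and velocity of joint pusher between -0.005 and 0.005 m/s and value of joint catch below 0.08 rad and contact force between any of bottle0, bottle1, bottle2, bottle3, bottle4 and pusher above 1 N), for 0.2 s.
At the end, for the whole second after the job is handed in: All bottles stand in the track, within 12 mm of its centre line, upright within 0.12 rad; the catch is at rest and the pusher, still, presses the row with over 1 N; the crate is square (0.15 rad) under the shelf, its middle at least 22 mm in from the shelf's edge (all of step 3 and x of bottle1_mid in the frame of dispenser between -0.012 and 0.012 m and y of bottle1_mid in the frame of dispenser between -0.18 and 0.045 m and z of bottle1_mid in the frame of dispenser between 0.046 and 0.062 m and angle between each of bottle1_mid, bottle2_mid, bottle3_mid, bottle4_mid, bottle0_mid's own z axis and vertical below 0.12 rad and x of bottle2_mid in the frame of dispenser between -0.012 and 0.012 m and y of bottle2_mid in the frame of dispenser between -0.18 and 0.045 m and z of bottle2_mid in the frame of dispenser between 0.046 and 0.062 m and x of bottle3_mid in the frame of dispenser between -0.012 and 0.012 m and y of bottle3_mid in the frame of dispenser between -0.18 and 0.045 m and z of bottle3_mid in the frame of dispenser between 0.046 and 0.062 m and x of bottle4_mid in the frame of dispenser between -0.012 and 0.012 m and y of bottle4_mid in the frame of dispenser between -0.18 and 0.045 m and z of bottle4_mid in the frame of dispenser between 0.046 and 0.062 m and x of bottle0_mid in the frame of dispenser between -0.012 and 0.012 m and y of bottle0_mid in the frame of dispenser between -0.18 and 0.045 m and z of bottle0_mid in the frame of dispenser between 0.046 and 0.062 m and x of crate_middle in the frame of shelf above 0.022 m and angle between the y axis of crate_middle and the y axis of shelf, either way round below 0.15 rad and height (world z) of crate_middle below 0.03 m and linear speed of crate below 0.02 m/s); the robot touches nothing.
It fails at once if a glass bottle is gripped or pushed by the fingers with more than 80 N in all (40 N on each side) (contact force between the fingers and bottle0 above 80 N or contact force between the fingers and bottle1 above 80 N or contact force between the fingers and bottle2 above 80 N or contact force between the fingers and bottle3 above 80 N or contact force between the fingers and bottle4 above 80 N).
It fails at once if a refill bottle is knocked or squeezed in the dispenser with more than 50 N (contact force between any of bottle1, bottle2, bottle3, bottle4 and dispenser above 50 N).
It fails at once if a glass bottle is let go over the track more than 20 mm above its floor ((x of bottle1_mid in the frame of dispenser between -0.03 and 0.03 m and y of bottle1_mid in the frame of dispenser between -0.19 and 0.1 m and z of bottle1_mid in the frame of dispenser above 0.074 m and contact force between the fingers and bottle1 below 0.2 N) or (x of bottle2_mid in the frame of dispenser between -0.03 and 0.03 m and y of bottle2_mid in the frame of dispenser between -0.19 and 0.1 m and z of bottle2_mid in the frame of dispenser above 0.074 m and contact force between the fingers and bottle2 below 0.2 N) or (x of bottle3_mid in the frame of dispenser between -0.03 and 0.03 m and y of bottle3_mid in the frame of dispenser between -0.19 and 0.1 m and z of bottle3_mid in the frame of dispenser above 0.074 m and contact force between the fingers and bottle3 below 0.2 N) or (x of bottle4_mid in the frame of dispenser between -0.03 and 0.03 m and y of bottle4_mid in the frame of dispenser between -0.19 and 0.1 m and z of bottle4_mid in the frame of dispenser above 0.074 m and contact force between the fingers and bottle4 below 0.2 N)).
It fails at once if a bystander is moved by more than 30 mm (distance of any of lantern_jar, glue, phone, brush, tealight, jar_lid, tape from where it was at the start of the episode above 0.03 m).
Of bottle1, bottle2, bottle3, bottle4 only 3 to 4 are there at a start; the rules pass over those that are not, and their reading is None.
At some moment in a run one of crate may be knocked a few centimetres aside while the robot is not near it.
It also fails if it takes over 208 s, if anything falls off the work surface, if the arm or the gripper's body presses on something with over 40 N, if the wrist force passes 120 N, or if a joint passes its speed limit or range.

## Robot

A 6-joint arm with a two-finger parallel gripper is mounted at the origin on the work surface. World frame = base frame: x ahead of the robot, y to its left, z up, the work surface at z = 0. Lengths are in m, angles in degrees, forces in N, time in s.
With the tool pointing down it reaches from about 0.25 to 0.725 m from the base axis. Payload 9.7 kg.
Tool frame: the origin (TCP) lies midway between the tips of the shut fingers; the grasp point (between the pads) lies 19 mm behind it; z points along the fingers, y is the line along which they close (so a half turn about z gives the same grasp; the last joint's range is limited). The gripper opens to 85 mm and grips with 20 to 120 N. Pads are 22 mm wide; open, the fingers measure 114 mm over their backs; the gripper's body (76 mm by 85 mm) begins 54 mm behind the grasp point. The pads swing forward as they close: fully open they stand 13 mm farther back than shut.
Start: joints at [76.318, 4.979, 10.078, 95.1, 0, 90], TCP at [0.13, 0.534, 0.2] pointing down, gripper open.
Joint ranges: [-179.16, 179.16], [-48.56, 103.87], [-65.8, 70.77], [-126.05, 130.52], [-82.76, 87.17], [-180, 180]. Speed limits (degrees/s): [127.2, 127.2, 147.25, 180, 180, 180].

## Interface

Orientations are given as [roll, pitch, yaw] about the fixed x, y, z axes, in that order (R = Rz(yaw) Ry(pitch) Rx(roll)).
In Python, from workcell import bot gives the robot as it stands.
- The arm moves only by the shell command python3 -m crank 'ROWS' [FORCE]. ROWS is JSON, a list of rows, each an object with "gripper": the finger opening in mm, from 0 to 85.4; "travel": the shift along the tool's x, y, z in mm, a list of three; "twist": the turn, a rotation vector about the tool's x, y, z in rad, a list of three. In form: [{"gripper": gripper, "travel": [tx, ty, tz], "twist": [rx, ry, rz]}, ...]. A call has 1 to 12 rows; each row shifts and turns the commanded pose from where the row before left it, along the tool's axes as they then stand; what a row does not reach is not made up. A row lasts 1/8 s, in which the tool goes at most 62.5 mm and 10.7 degrees, less where a joint would pass 70% of its speed; a pose out of reach is approached as far as the arm can. A call is refused whole if a number of a shift passes 62.5 or a number of a turn 0.188, either way. A call with a gripper value outside its range is refused whole. The fingers move at their own pace and stop on an object; FORCE is the grip in N (left out, the last holds). Time passes only in rows, so rows that do not move let the fingers close. It gives the time, the measured TCP pose, the force, the opening and the grip force at its end, in the units of the state.
- bot.get_obs(): the state, without advancing time (a new reading comes with each control period).
- bot.camera(name): name is "scene" or "top"; returns the picture (384x512x3 uint8, red, green, blue); there is no depth.
- bot.calibration(name): a dict with "vfov" (degrees; the focal length in pixels is half the picture's height over the tangent of half this angle, whatever the lens; pixels are square), "cx", "cy" (the principal point, pixels), "camera_from_world" (4x4, takes a point from world to camera coordinates). Camera axes: x right, y down, z forward; pixel columns grow to the right and rows downward; lengths in m; the calibration is good to about 2 mm. A picture is of the moment at which its call begins. calibration takes no time and is no camera call.
- bot.job_done(): hands the job in; it is judged then, once.
The state is a dict: "time": time; "q": joint angles; "qd": joint speeds; "joint_efforts": joint torques, N m; "ee_pos": TCP position; "tcp_rot": TCP orientation; "wrist_force": force on the tool from outside, world axes, zero at the start; "torque": the same for the moment, N m; "opening": finger opening in m; "grasp_force": force on a finger pad.
Only numpy, scipy, OpenCV 4.12 (cv2) and the standard library are available. Lean on these libraries where they do the work, as an engineer would, in place of code of your own. Each camera call takes 0.05 s, during which the arm holds its last target. There are 200 camera calls.

## Working session

There is one attempt and no reset: what is moved stays moved. The work goes in short steps, Python scripts to look and compute and a shell command to move; the robot and the scene stay as the last step left them, time stands still between calls to the robot, and variables do not carry over. Pictures are saved under pics/ and viewed, at most 14 in all, crops included, and the job is handed in when it is done.

```bash
mkdir -p pics; ls; python3 - <<'E'
from workcell import bot
import cv2
print(bot.get_obs())
for n in("scene","top"):
    im=bot.camera(n); cv2.imwrite(f"pics/{n}0.png",cv2.resize(im[:,:,::-1],(800,600),interpolation=cv2.INTER_CUBIC)); print(n,bot.calibration(n))
E
```

```text
pics
{'time': 0.0, 'q': array([ 7.63202394e+01,  5.01181230e+00,  1.00337643e+01,  9.51002267e+01,
       -1.15179214e-03,  9.00015365e+01]), 'qd': array([ 0.03424657, -0.02084543, -0.03511263,  0.02233473,  0.11277599,
       -0.0714855 ]), 'joint_efforts': array([ 1.46108387e-04, -5.20385242e+01,  4.64803398e+01,  1.58760336e-02,
       -1.00703908e-04, -1.25753989e-06]), 'ee_pos': array([0.13001197, 0.53412355, 0.1989701 ]), 'tcp_rot': array([-1.79921725e+02,  1.15389015e-03,  1.66318704e+02]), 'wrist_force': array([ 0.22389013, -0.49797093,  0.18867133]), 'torque': array([ 0.0082928 , -0.05266129,  0.00699497]), 'grasp_force': 0.0, 'opening': 0.08572190404500774}
scene {'vfov': 49.18744937906381, 'cx': 259.6759797972686, 'cy': 190.5983530801213, 'camera_from_world': array([[-0.99601566, -0.08873801, -0.00885266,  0.56187722],
       [-0.05198341,  0.65838336, -0.75088552,  0.12890387],
       [ 0.07246054, -0.74743355, -0.66037305,  1.24407058],
       [ 0.        ,  0.        ,  0.        ,  1.        ]])}
top {'vfov': 50.34896810533684, 'cx': 258.58001618022746, 'cy': 189.04220885418053, 'camera_from_world': array([[-0.03775956, -0.99927833, -0.00412843, -0.03192574],
       [-0.97523535,  0.03775138, -0.21792396,  0.57185261],
       [ 0.21792254, -0.00420253, -0.97595702,  1.42414298],
       [ 0.        ,  0.        ,  0.        ,  1.        ]])}
```

View pics/scene0.png

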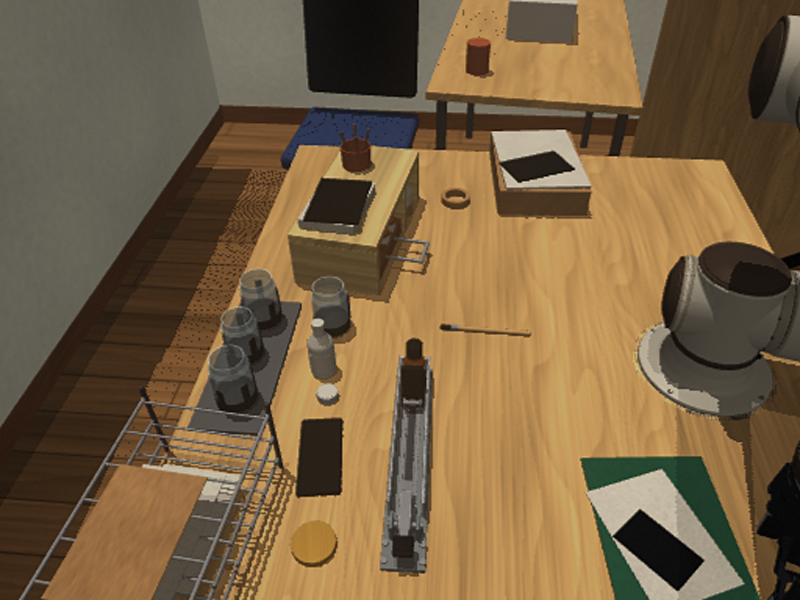

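View pics/top0.png

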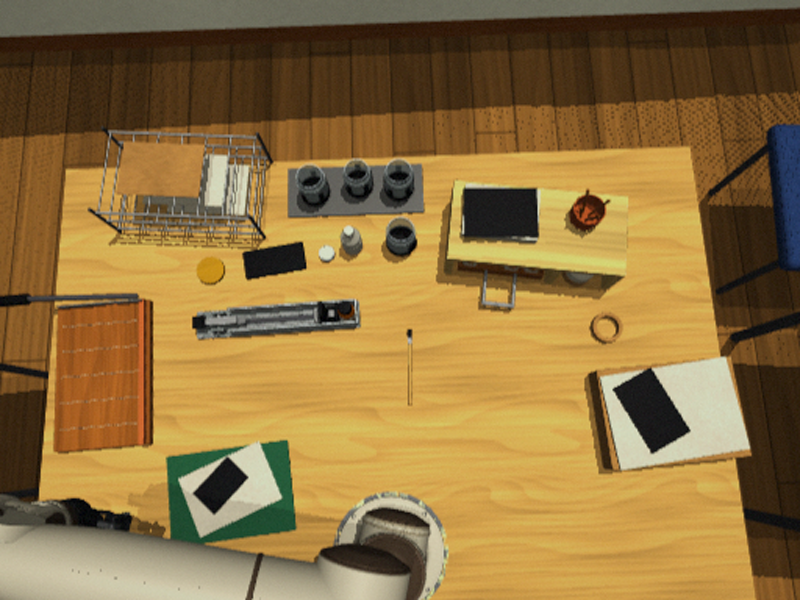

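Scene view: the dispenser runs from its catch end at (404,555) to bottle 0 at (413,360), with the shelf and handle at (425,250). Top view: the dispenser spans (195,322) to (360,315), and the handle bar is at (497,306). I'll enlarge the key parts.

```bash
python3 - <<'E'
import cv2,numpy as np
from workcell import bot
t=bot.camera("top")[:,:,::-1];s=bot.camera("scene")[:,:,::-1]
cv2.imwrite("pics/t.png",t);cv2.imwrite("pics/s.png",s)
def crop(im,x,y,w,h,k): return cv2.resize(im[y:y+h,x:x+w],None,fx=k,fy=k,interpolation=cv2.INTER_CUBIC)
# top: dispenser x115-240,y180-225 ; shelf x275-410,y110-205
a=crop(t,118,182,130,40,6);b=crop(t,275,110,133,90,4)
m=np.zeros((600,800,3),np.uint8);m[:240,:780]=a;m[240:600,:532]=b
cv2.imwrite("pics/c1.png",m)
a=crop(s,235,205,60,170,3.5);b=crop(s,180,85,110,115,4)
m=np.zeros((600,800,3),np.uint8);m[:595,:210]=a[:600];m[:460,220:660]=b
cv2.imwrite("pics/c2.png",m)
E
```

```text
(no output)
```

View pics/c1.png

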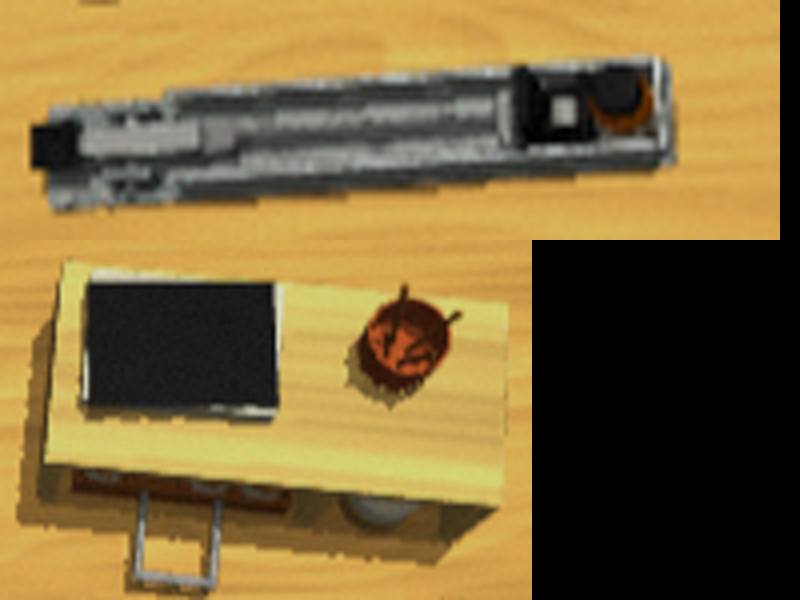

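View pics/c2.png

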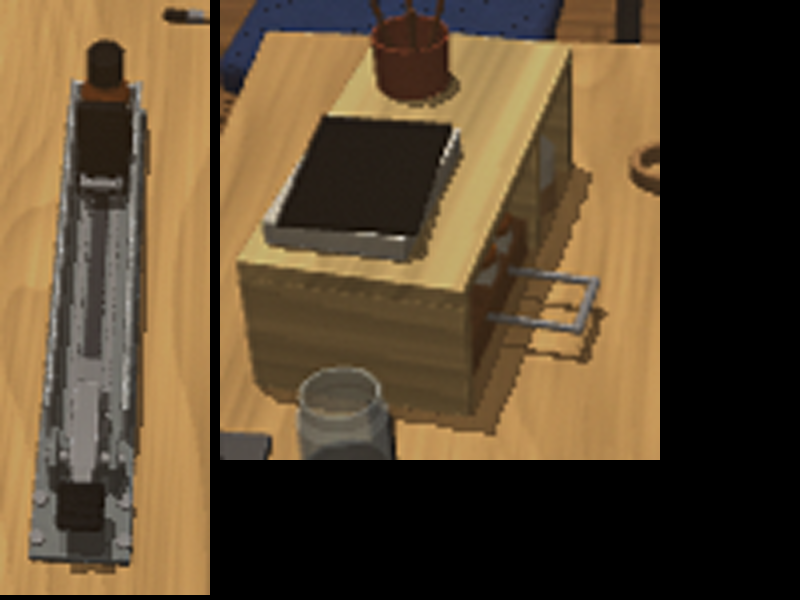

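Top crop: the dispenser's catch pad is at (54,146), the fin at (521,105) and the cap at (615,90). The shelf's front corners are (43,463) and (500,505), and the handle bar runs (135,583) to (213,587). Scene crop: the same landmarks are clear. Next I'll fit the poses.

```bash
cat > h.py <<'E'
import numpy as np
from scipy.optimize import least_squares
from workcell import bot
def K(n):
    c=bot.calibration(n);return 192/np.tan(np.radians(c["vfov"]/2)),c["cx"],c["cy"],c["camera_from_world"]
def proj(n,p):
    f,cx,cy,T=K(n);q=T[:3,:3]@p+T[:3,3];return np.array([cx+f*q[0]/q[2],cy+f*q[1]/q[2]])
def ray(n,u,v,z):
    f,cx,cy,T=K(n);R=T[:3,:3];o=-R.T@T[:3,3];d=R.T@np.array([(u-cx)/f,(v-cy)/f,1]);return o+d*(z-o[2])/d[2]
def rot(y): return np.array([[np.cos(y),-np.sin(y),0],[np.sin(y),np.cos(y),0],[0,0,1]])
def tri(obs):  # [(name,u,v)...]
    r=least_squares(lambda p:np.concatenate([proj(n,p)-[u,v] for n,u,v in obs]),[.4,0,.05]);return r.x,r.fun
def fit(model,obs,x0):
    """model(params,key)->local pts; params [x,y,yaw,...]"""
    def F(x): return np.concatenate([proj(n,rot(x[2])@model(x,k)+[x[0],x[1],0])-uv for n,k,uv in obs])
    return least_squares(F,x0,loss="soft_l1")
A=lambda u,v:(118+u/6,182+v/6); B=lambda u,v:(275+u/4,110+(v-240)/4)
C=lambda u,v:(235+u/3.5,205+v/3.5); D=lambda u,v:(180+(u-220)/4,85+v/4)
E
python3 - <<'E'
from h import *
P=lambda *p:(lambda x:np.array(p))
L={"cap":(0,-.165,.1),"fin":(0,-.11,.1),"pad":(0,.182,.046),"wfl":(.033,-.185,.048)}
obs=[("top","cap",A(616,90)),("top","fin",A(521,105)),("top","pad",A(54,146)),
("scene","cap",C(105,52)),("scene","fin",C(106,105)),("scene","pad",C(80,503))]
r=fit(lambda x,k:np.array(L[k]),obs,[.4,.2,0]);print("disp",r.x[:2],np.degrees(r.x[2]));print(r.fun.reshape(-1,2).round(1).tolist())
def sh(x,k):
    return np.array({"fl":(0,x[3],.132),"fr":(0,x[4],.132),"bl":(x[5],x[3],.132),"br":(x[5],x[4],.132)}[k])
obs=[("top","fl",B(43,463)),("top","fr",B(500,505)),("top","bl",B(65,262)),("top","br",B(508,303)),
("scene","fl",D(470,292)),("scene","bl",D(238,262)),("scene","fr",D(572,50))]
r=fit(sh,obs,[.5,-.15,0,.13,-.2,.2]);
# gauge: fix left outer edge at x[3]; report left corner in world
x=r.x;print("shelf yaw",np.degrees(x[2]),"FL",rot(x[2])@[0,x[3],0]+[x[0],x[1],0],"width",x[3]-x[4],"depth",x[5]);print(r.fun.reshape(-1,2).round(1).tolist())
h1=tri([("top",*B(135,582)),("scene",*D(580,327))]);h2=tri([("top",*B(213,586)),("scene",*D(598,281))])
print("bar",h1,h2)
for u,v in((135,582),(213,586)):print(ray("top",*B(u,v),.033))
for u,v in((580,327),(598,281)):print(ray("scene",*D(u,v),.033))
# bystanders approx (800x600 px)
s=.64
for n,u,v,z in(("jar",400,240,.05),("glue",350,240,.06),("tea",327,254,.016),("phone",275,260,.009),("lid",210,270,.012),("brushtop",409,332,.01),("brushend",409,404,.01),("tape",605,327,.019)):print(n,ray("top",u*s,v*s,z).round(3))
E
```

```text
disp [0.53372387 0.24811265] 1.54083901941604
[[-0.5, 0.1], [-0.2, -1.4], [-0.3, -0.2], [1.1, 0.0], [-0.3, -0.4], [0.3, -0.3]]
shelf yaw -7.800436857355068 FL [ 0.63354404 -0.15280394  0.        ] width 0.3990674951714313 depth 0.19008260541926347
[[0.3, 0.4], [0.1, 0.6], [-0.8, 0.1], [-0.6, -0.1], [-0.9, -0.4], [-0.0, -0.5], [0.1, -1.1]]
bar (array([ 0.5476285 , -0.23883427,  0.03269758]), array([ 0.04118895, -0.61250932,  0.54690914,  0.1583559 ])) (array([ 0.53887594, -0.31076141,  0.02988223]), array([-0.00809957,  0.11935798, -0.11057215, -0.03198092]))
[ 0.54526168 -0.23849362  0.033     ]
[ 0.5387094  -0.31027215  0.033     ]
[ 0.54953768 -0.23918179  0.033     ]
[ 0.53825381 -0.30639448  0.033     ]
jar [ 0.709 -0.049  0.05 ]
glue [0.711 0.07  0.06 ]
tea [0.691 0.13  0.016]
phone [0.683 0.258 0.009]
lid [0.663 0.416 0.012]
brushtop [ 0.492 -0.062  0.01 ]
brushend [ 0.323 -0.056  0.01 ]
tape [ 0.485 -0.527  0.019]
```

```bash
cat >> h.py <<'E'
from scipy.spatial.transform import Rotation as Ro
DX,DY,DW=.5337,.2481,1.6
def disp(x,y): return (rot(np.radians(DW))@[x,y,0]+[DX,DY,0])[:2]
def go(x,y,z,yaw=None):
    """print twist (about tool) first, then travel in mm in the tool axes after the twist"""
    o=bot.get_obs();R=Ro.from_euler("xyz",o["tcp_rot"],degrees=True)
    T=Ro.from_euler("xyz",[180,0,o["tcp_rot"][2] if yaw is None else yaw],degrees=True)
    print("t",round(o["time"],2),"pos",o["ee_pos"].round(4),"rpy",o["tcp_rot"].round(2),"F",o["wrist_force"].round(1),"op",round(o["opening"]*1e3,1))
    print("twist",(R.inv()*T).as_rotvec().round(3),"travel",(T.inv().apply(np.array([x,y,z])-o["ee_pos"])*1e3).round(1))
E
python3 -c "
from h import *
p=disp(0,-.11);print(p);go(*p,.2,181.6)"
```

```text
[0.53677138 0.13814289]
t 0.2 pos [0.13   0.5342 0.1992] rpy [-179.95   -0.    166.32] F [ 0.6 -0.8  0.5] op 85.4
twist [-0.001 -0.    -0.267] travel [-395.5 -407.3   -0.8]
```

```bash
python3 -m crank '[{"gripper":25,"travel":[0,0,0],"twist":[0,0,-0.133]},{"gripper":25,"travel":[0,0,0],"twist":[0,0,-0.134]},{"gripper":25,"travel":[-39.5,-40.7,0],"twist":[0,0,0]},{"gripper":25,"travel":[-39.5,-40.7,0],"twist":[0,0,0]},{"gripper":25,"travel":[-39.5,-40.7,0],"twist":[0,0,0]},{"gripper":25,"travel":[-39.5,-40.7,0],"twist":[0,0,0]},{"gripper":25,"travel":[-39.5,-40.7,0],"twist":[0,0,0]},{"gripper":25,"travel":[-39.5,-40.7,0],"twist":[0,0,0]},{"gripper":25,"travel":[-39.5,-40.7,0],"twist":[0,0,0]},{"gripper":25,"travel":[-39.5,-40.7,0],"twist":[0,0,0]},{"gripper":25,"travel":[-39.5,-40.7,0],"twist":[0,0,0]},{"gripper":25,"travel":[-40,-41,0],"twist":[0,0,0]}]' 40
python3 -c "
from h import *
p=disp(0,-.11);go(*p,.125,181.6)"
```

```text
time: 1.7
ee_pos: [0.538, 0.1368, 0.1996]
tcp_rot: [180.0, 0.0, -178.4]
wrist_force: [0.2, 1.3, -0.1]
opening: 0.0245
grasp_force: 0.0
t 1.7 pos [0.538  0.1368 0.1996] rpy [ 179.99    0.   -178.39] F [ 0.2  1.3 -0.1] op 24.5
twist [0. 0. 0.] travel [ 1.2  1.3 74.6]
```

```bash
python3 -m crank '[{"gripper":25,"travel":[1,1,37],"twist":[0,0,0]},{"gripper":25,"travel":[0,0,37],"twist":[0,0,0]},{"gripper":25,"travel":[0,0,0],"twist":[0,0,0]}]'
python3 - <<'E'
from h import *
import cv2
t=bot.camera("top")[:,:,::-1];s=bot.camera("scene")[:,:,::-1]
p=bot.get_obs()["ee_pos"];print(p)
c=lambda im,x,y,w,h,k:cv2.resize(im[y:y+h,x:x+w],None,fx=k,fy=k,interpolation=cv2.INTER_CUBIC)
m=np.zeros((600,800,3),np.uint8);m[:400,:400]=c(t,175,170,80,80,5);m[:600,400:]=c(s,230,180,80,120,5)
cv2.imwrite("pics/c3.png",m)
print(proj("top",p),proj("scene",p),[proj(n,np.r_[disp(0,-.11),.1]) for n in("top","scene")])
E
```

```text
time: 2.08
ee_pos: [0.5343, 0.1388, 0.1229]
tcp_rot: [-179.9, -0.3, -178.4]
wrist_force: [-0.4, -0.2, -0.0]
opening: 0.0253
grasp_force: 0.0
[0.53594359 0.13950515 0.12675535]
[203.19020029 196.77725929] [265.25702548 228.03378511] [array([204.60749825, 198.04382138]), array([264.98726954, 234.61692437])]
```

View pics/c3.png

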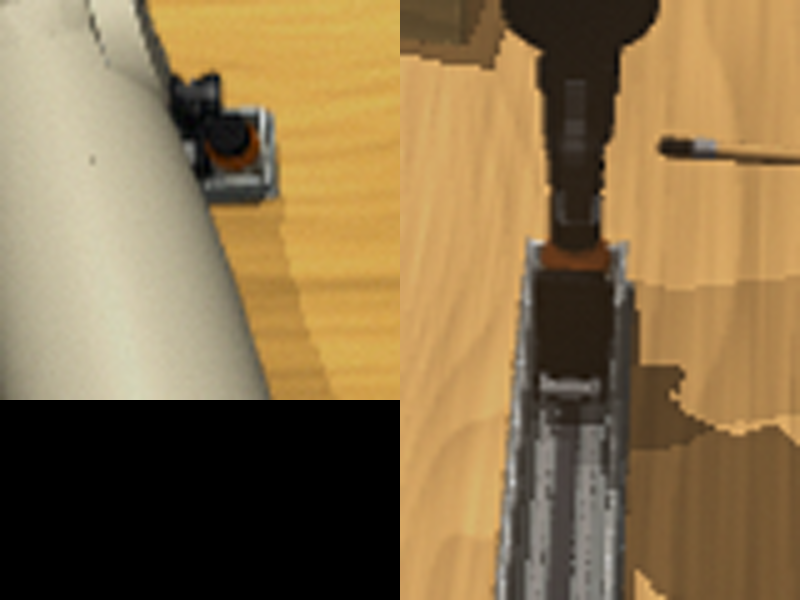

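Scene crop: the fin's top edge is at (573,268), about pixel (264.6,233.6), which matches the prediction. The fingers are right over it, so I go down and grip.

```bash
python3 -m crank '[{"gripper":25,"travel":[0,0,20],"twist":[0,0,0]},{"gripper":25,"travel":[0,0,15],"twist":[0,0,0]},{"gripper":25,"travel":[0,0,15],"twist":[0,0,0]},{"gripper":25,"travel":[0,0,13],"twist":[0,0,0]},{"gripper":25,"travel":[0,0,0],"twist":[0,0,0]},{"gripper":0,"travel":[0,0,0],"twist":[0,0,0]},{"gripper":0,"travel":[0,0,0],"twist":[0,0,0]},{"gripper":0,"travel":[0,0,0],"twist":[0,0,0]}]' 40
python3 -c "
from h import *
p=disp(0,.096);go(*p,.062,181.6)"
```

```text
time: 3.18
ee_pos: [0.5361, 0.1394, 0.0632]
tcp_rot: [180.0, 0.0, -178.4]
wrist_force: [-0.3, 0.2, 1.1]
opening: 0.0082
grasp_force: 40.3
t 3.17 pos [0.5361 0.1394 0.0632] rpy [ 1.7999e+02  4.0000e-02 -1.7839e+02] F [-0.3  0.2  1.1] op 8.2
twist [0.    0.001 0.   ] travel [ -0.6 204.7   1.2]
```

```bash
python3 -m crank '[{"gripper":0,"travel":[0,15,0],"twist":[0,0,0]},{"gripper":0,"travel":[0,20,0],"twist":[0,0,0]},{"gripper":0,"travel":[0,20,0],"twist":[0,0,0]},{"gripper":0,"travel":[0,20,0],"twist":[0,0,0]},{"gripper":0,"travel":[0,20,0],"twist":[0,0,0]},{"gripper":0,"travel":[0,20,0],"twist":[0,0,0]},{"gripper":0,"travel":[0,20,0],"twist":[0,0,0]},{"gripper":0,"travel":[0,20,0],"twist":[0,0,0]},{"gripper":0,"travel":[0,20,0],"twist":[0,0,0]},{"gripper":0,"travel":[0,15,0],"twist":[0,0,0]},{"gripper":0,"travel":[0,5,0],"twist":[0,0,0]},{"gripper":0,"travel":[0,0,0],"twist":[0,0,0]}]'
python3 -m crank '[{"gripper":0,"travel":[0,3,0],"twist":[0,0,0]},{"gripper":0,"travel":[0,3,0],"twist":[0,0,0]},{"gripper":0,"travel":[0,2,0],"twist":[0,0,0]},{"gripper":0,"travel":[0,0,0],"twist":[0,0,0]}]'
```

```text
time: 4.68
ee_pos: [0.5295, 0.3334, 0.0631]
tcp_rot: [-179.9, -0.1, -178.4]
wrist_force: [-6.1, -6.0, 6.1]
opening: 0.0082
grasp_force: 40.9
time: 5.18
ee_pos: [0.5293, 0.341, 0.0631]
tcp_rot: [-179.9, -0.1, -178.4]
wrist_force: [-6.4, -9.0, 5.5]
opening: 0.0082
grasp_force: 40.9
```

```bash
python3 -m crank '[{"gripper":0,"travel":[0,3,0],"twist":[0,0,0]},{"gripper":0,"travel":[0,2,0],"twist":[0,0,0]},{"gripper":0,"travel":[0,0,0],"twist":[0,0,0]}]'
python3 -m crank '[{"gripper":0,"travel":[0,2,0],"twist":[0,0,0]},{"gripper":0,"travel":[0,0,0],"twist":[0,0,0]}]'
```

```text
time: 5.55
ee_pos: [0.5291, 0.3456, 0.0631]
tcp_rot: [-179.8, -0.1, -178.4]
wrist_force: [-6.8, -10.0, 6.8]
opening: 0.0084
grasp_force: 41.0
time: 5.8
ee_pos: [0.5291, 0.3458, 0.063]
tcp_rot: [-179.6, -0.1, -178.5]
wrist_force: [-6.1, -17.6, 8.2]
opening: 0.008
grasp_force: 41.2
```

```bash
python3 -m crank '[{"gripper":0,"travel":[0,-4,0],"twist":[0,0,0]},{"gripper":0,"travel":[0,-4,0],"twist":[0,0,0]},{"gripper":0,"travel":[0,-3,0],"twist":[0,0,0]},{"gripper":0,"travel":[0,-3,0],"twist":[0,0,0]},{"gripper":0,"travel":[0,-2,0],"twist":[0,0,0]},{"gripper":0,"travel":[0,0,0],"twist":[0,0,0]}]'
```

```text
time: 6.55
ee_pos: [0.5295, 0.3332, 0.0632]
tcp_rot: [180.0, -0.1, -178.4]
wrist_force: [-5.5, -2.0, 4.9]
opening: 0.0086
grasp_force: 40.8
```

```bash
python3 -m crank '[{"gripper":30,"travel":[0,0,0],"twist":[0,0,0]},{"gripper":30,"travel":[0,0,0],"twist":[0,0,0]},{"gripper":30,"travel":[0,0,40],"twist":[0,0,0]}]' >/dev/null; python3 -c "
from workcell import bot
print(bot.get_obs()['ee_pos'],bot.get_obs()['wrist_force'])"
```

```text
[0.53269606 0.3347301  0.02556764] [ 0.19960948 -0.10275079  0.39810515]
```

I sent +z, which is down for the tool, so the fingers dipped beside the fin. There was no contact force. Going straight back up.

```bash
python3 -m crank '[{"gripper":30,"travel":[0,0,-20],"twist":[0,0,0]},{"gripper":30,"travel":[0,0,-30],"twist":[0,0,0]},{"gripper":30,"travel":[0,0,-40],"twist":[0,0,0]},{"gripper":40,"travel":[0,0,-50],"twist":[0,0,0]},{"gripper":40,"travel":[0,0,-35],"twist":[0,0,0]},{"gripper":40,"travel":[0,0,0],"twist":[0,0,0]}]'
python3 -m crank '[{"gripper":40,"travel":[0,0,0],"twist":[0,0,0.173]},{"gripper":40,"travel":[0,0,0],"twist":[0,0,0.173]},{"gripper":40,"travel":[0,0,0],"twist":[0,0,0.173]},{"gripper":40,"travel":[0,0,0],"twist":[0,0,0.173]},{"gripper":40,"travel":[0,0,0],"twist":[0,0,0.173]},{"gripper":40,"travel":[0,0,0],"twist":[0,0,0.173]},{"gripper":40,"travel":[0,0,0],"twist":[0,0,0.173]},{"gripper":40,"travel":[0,0,0],"twist":[0,0,0.173]},{"gripper":40,"travel":[0,0,0],"twist":[0,0,0.173]},{"gripper":40,"travel":[0,0,0],"twist":[0,0,0.173]},{"gripper":40,"travel":[0,0,0],"twist":[0,0,0]}]'
python3 - <<'E'
from h import *
import cv2
go(.5433,-.2748,.2,82.5)
for i in(0,):
    t=bot.camera("top")[:,:,::-1]; s=bot.camera("scene")[:,:,::-1]
c=lambda im,x,y,w,h,k:cv2.resize(im[y:y+h,x:x+w],None,fx=k,fy=k,interpolation=cv2.INTER_CUBIC)
m=np.zeros((600,800,3),np.uint8);m[:270,:720]=c(t,110,180,120,45,6);m[270:,:360]=c(s,235,205,60,55,6);m[270:,400:760]=c(s,235,300,60,55,6)
cv2.imwrite("pics/c4.png",m)
E
```

```text
time: 7.68
ee_pos: [0.5316, 0.334, 0.2044]
tcp_rot: [179.8, 0.4, -178.4]
wrist_force: [0.2, 0.5, -0.5]
opening: 0.0398
grasp_force: 0.0
time: 9.05
ee_pos: [0.5303, 0.3332, 0.1986]
tcp_rot: [180.0, -0.0, 82.6]
wrist_force: [1.1, -0.2, 0.7]
opening: 0.0402
grasp_force: 0.0
t 9.05 pos [0.5303 0.3332 0.1986] rpy [ 1.7997e+02 -2.0000e-02  8.2560e+01] F [ 1.1 -0.2  0.7] op 40.2
twist [ 0.    -0.     0.001] travel [-601.1   92.2   -1.4]
```

View pics/c4.png

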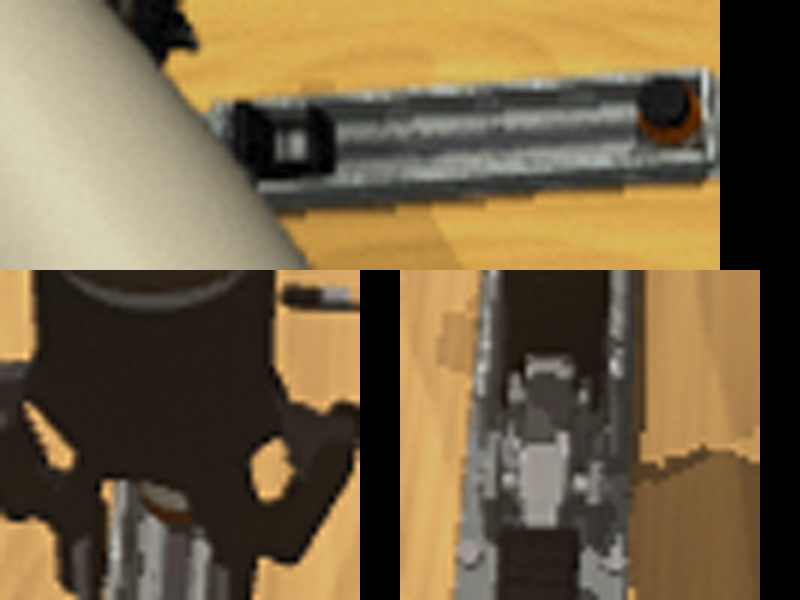

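Pusher caught at the back, with its black block at (285,140), and bottle 0 is at the front at (668,105). On to the handle.

```bash
python3 -m crank '[{"gripper":40,"travel":[-30,5,0],"twist":[0,0,0]},{"gripper":40,"travel":[-57,9,0],"twist":[0,0,0]},{"gripper":40,"travel":[-57,9,0],"twist":[0,0,0]},{"gripper":40,"travel":[-57,9,0],"twist":[0,0,0]},{"gripper":40,"travel":[-57,9,0],"twist":[0,0,0]},{"gripper":40,"travel":[-57,9,0],"twist":[0,0,0]},{"gripper":40,"travel":[-57,9,0],"twist":[0,0,0]},{"gripper":40,"travel":[-57,9,0],"twist":[0,0,0]},{"gripper":40,"travel":[-57,9,0],"twist":[0,0,0]},{"gripper":40,"travel":[-57,9,0],"twist":[0,0,0]},{"gripper":40,"travel":[-57,6,0],"twist":[0,0,0]},{"gripper":40,"travel":[0,0,0],"twist":[0,0,0]}]'
python3 - <<'E'
from h import *
import cv2
s=bot.camera("scene")[:,:,::-1];go(.5433,-.2748,.012,82.5)
cv2.imwrite("pics/c5.png",cv2.resize(s[85:200,180:290],None,fx=5,fy=5,interpolation=cv2.INTER_CUBIC))
E
```

```text
time: 10.65
ee_pos: [0.5424, -0.2771, 0.197]
tcp_rot: [-179.9, 0.0, 82.4]
wrist_force: [-0.1, 0.5, -0.8]
opening: 0.0398
grasp_force: 0.0
t 10.7 pos [ 0.5427 -0.2751  0.1973] rpy [-1.7996e+02 -2.0000e-02  8.2480e+01] F [-0.2  0.8 -1.3] op 39.8
twist [-0.001 -0.    -0.   ] travel [  0.4   0.5 185.3]
```

View pics/c5.png

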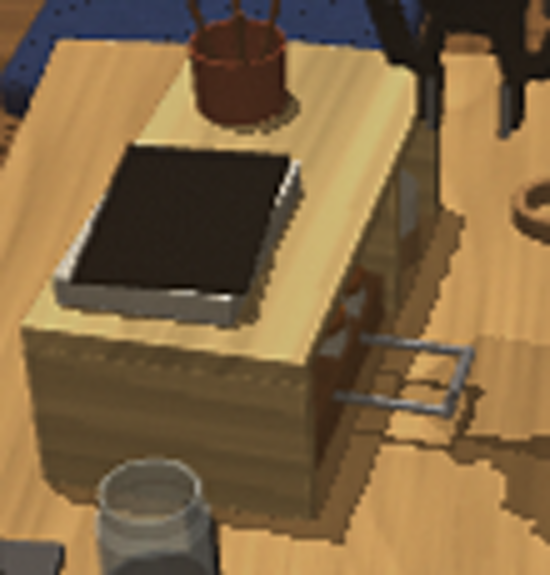

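The handle bar is unmoved at (459,379). Going down to grip it.

```bash
python3 -m crank '[{"gripper":40,"travel":[0,0,50],"twist":[0,0,0]},{"gripper":40,"travel":[0,0,50],"twist":[0,0,0]},{"gripper":40,"travel":[0,0,40],"twist":[0,0,0]},{"gripper":40,"travel":[0,0,25],"twist":[0,0,0]},{"gripper":40,"travel":[0,0,19],"twist":[0,0,0]},{"gripper":40,"travel":[0,0,0],"twist":[0,0,0]},{"gripper":0,"travel":[0,0,0],"twist":[0,0,0]},{"gripper":0,"travel":[0,0,0],"twist":[0,0,0]},{"gripper":0,"travel":[0,0,0],"twist":[0,0,0]},{"gripper":0,"travel":[0,0,0],"twist":[0,0,0]}]' 40
```

```text
time: 11.95
ee_pos: [0.5434, -0.2737, 0.014]
tcp_rot: [180.0, 0.0, 82.5]
wrist_force: [-0.6, 0.8, -0.6]
opening: -0.0001
grasp_force: 0.0
```

```bash
python3 - <<'E'
from h import *
import cv2
s=bot.camera("scene")[:,:,::-1];t=bot.camera("top")[:,:,::-1];p=bot.get_obs()["ee_pos"];print(p,proj("scene",p),proj("top",p))
m=np.zeros((600,800,3),np.uint8);m[:500,:400]=cv2.resize(s[110:210,220:300],(400,500),interpolation=cv2.INTER_CUBIC);m[:400,400:]=cv2.resize(t[140:220,270:350],(400,400),interpolation=cv2.INTER_CUBIC)
cv2.imwrite("pics/c6.png",m)
E
```

```text
[ 0.54328706 -0.27362903  0.0138008 ] [272.41617363 165.1106405 ] [317.55864994 196.69901496]
```

View pics/c6.png

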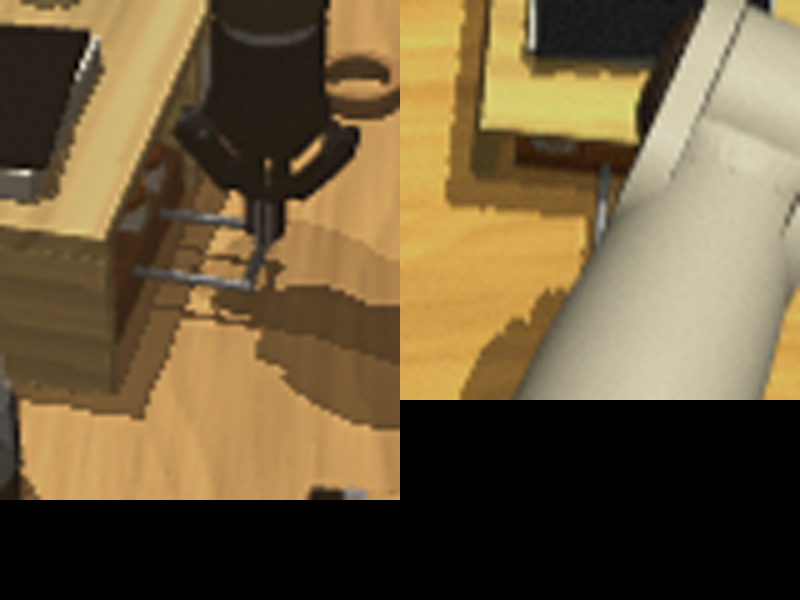

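```bash
python3 - <<'E'
from h import *
import cv2
s=bot.camera("scene")[:,:,::-1];print(bot.get_obs()["opening"],bot.get_obs()["grasp_force"])
q=[proj("scene",np.array([x,y,.03])) for x,y in((.5476,-.2388),(.5389,-.3108))];print(q)
m=cv2.resize(s[140:180,250:300],(750,600),interpolation=cv2.INTER_NEAREST)
cv2.imwrite("pics/c7.png",m)
E
```

```text
-0.000166382034779427 0.0
[array([270.54800886, 167.53322776]), array([274.38384001, 155.18462239])]
```

View pics/c7.png

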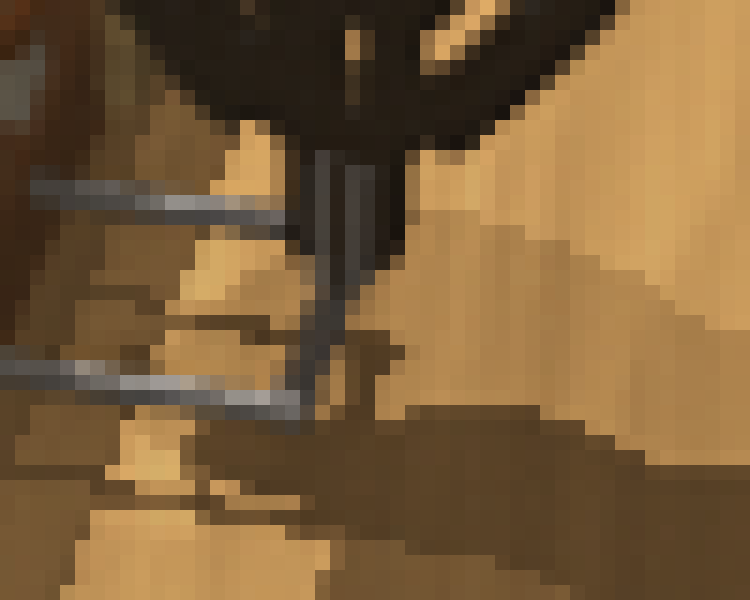

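The visible fingertips (350,258) end above the bar, at about row 157 against 165 predicted. The fingers seem to sit higher than the pose reports, so I'll open, go lower gently and close again.

```bash
python3 -m crank '[{"gripper":40,"travel":[0,0,0],"twist":[0,0,0]},{"gripper":40,"travel":[0,0,0],"twist":[0,0,0]},{"gripper":40,"travel":[0,0,5],"twist":[0,0,0]},{"gripper":40,"travel":[0,0,4],"twist":[0,0,0]},{"gripper":40,"travel":[0,0,0],"twist":[0,0,0]}]'
python3 -m crank '[{"gripper":0,"travel":[0,0,0],"twist":[0,0,0]},{"gripper":0,"travel":[0,0,0],"twist":[0,0,0]},{"gripper":0,"travel":[0,0,0],"twist":[0,0,0]},{"gripper":0,"travel":[0,0,0],"twist":[0,0,0]}]'
```

```text
time: 12.72
ee_pos: [0.5429, -0.2734, 0.004]
tcp_rot: [-179.9, -0.0, 82.5]
wrist_force: [-0.4, -0.8, -0.3]
opening: 0.0397
grasp_force: 0.0
time: 13.22
ee_pos: [0.5433, -0.2736, 0.0048]
tcp_rot: [180.0, 0.0, 82.5]
wrist_force: [0.5, -0.1, 0.7]
opening: 0.0
grasp_force: 0.0
```

```bash
python3 -m crank '[{"gripper":40,"travel":[0,0,0],"twist":[0,0,0]},{"gripper":40,"travel":[0,0,0],"twist":[0,0,0]},{"gripper":40,"travel":[0,0,4],"twist":[0,0,0]},{"gripper":40,"travel":[0,0,4],"twist":[0,0,0]},{"gripper":40,"travel":[0,0,4],"twist":[0,0,0]},{"gripper":40,"travel":[0,0,0],"twist":[0,0,0]}]'
python3 -m crank '[{"gripper":0,"travel":[0,0,0],"twist":[0,0,0]},{"gripper":0,"travel":[0,0,0],"twist":[0,0,0]},{"gripper":0,"travel":[0,0,0],"twist":[0,0,0]},{"gripper":0,"travel":[0,0,0],"twist":[0,0,0]}]'
```

```text
time: 13.98
ee_pos: [0.5429, -0.2734, -0.0079]
tcp_rot: [-180.0, -0.0, 82.5]
wrist_force: [0.9, 0.1, -0.3]
opening: 0.0398
grasp_force: 0.0
time: 14.48
ee_pos: [0.5437, -0.2739, -0.0069]
tcp_rot: [179.9, 0.0, 82.5]
wrist_force: [2.7, -2.1, 0.5]
opening: 0.0087
grasp_force: 41.6
```

Gripped now, at reported z of -7 mm and by the tips only. The tool really sits about 30 mm higher than reported, so I'll probe the table here to get the offset.

```bash
python3 -m crank '[{"gripper":30,"travel":[0,0,0],"twist":[0,0,0]},{"gripper":30,"travel":[0,0,0],"twist":[0,0,0]},{"gripper":30,"travel":[0,0,5],"twist":[0,0,0]},{"gripper":30,"travel":[0,0,5],"twist":[0,0,0]},{"gripper":30,"travel":[0,0,0],"twist":[0,0,0]}]'
for i in 1 2; do python3 -m crank '[{"gripper":30,"travel":[0,0,3],"twist":[0,0,0]},{"gripper":30,"travel":[0,0,0],"twist":[0,0,0]}]'; done
```

```text
time: 15.1
ee_pos: [0.5428, -0.2733, -0.0181]
tcp_rot: [-179.9, -0.0, 82.5]
wrist_force: [-1.0, 0.6, 0.5]
opening: 0.0302
grasp_force: 0.0
time: 15.35
ee_pos: [0.5432, -0.2736, -0.0205]
tcp_rot: [-180.0, -0.0, 82.5]
wrist_force: [0.7, 0.1, -0.0]
opening: 0.03
grasp_force: 0.0
time: 15.6
ee_pos: [0.5431, -0.2735, -0.0236]
tcp_rot: [-180.0, -0.0, 82.5]
wrist_force: [-0.1, 0.1, 0.7]
opening: 0.0298
grasp_force: 0.0
```

```bash
python3 -m crank '[{"gripper":0,"travel":[0,0,0],"twist":[0,0,0]},{"gripper":0,"travel":[0,0,0],"twist":[0,0,0]},{"gripper":0,"travel":[0,0,0],"twist":[0,0,0]},{"gripper":0,"travel":[0,0,0],"twist":[0,0,0]}]' 50
python3 -m crank '[{"gripper":0,"travel":[0,-8,0],"twist":[0,0,0]},{"gripper":0,"travel":[0,-8,0],"twist":[0,0,0]},{"gripper":0,"travel":[0,-8,0],"twist":[0,0,0]},{"gripper":0,"travel":[0,0,0],"twist":[0,0,0]}]'
```

```text
time: 16.1
ee_pos: [0.5434, -0.2737, -0.0232]
tcp_rot: [180.0, 0.0, 82.5]
wrist_force: [-0.2, -0.8, 0.8]
opening: 0.0091
grasp_force: 49.2
time: 16.6
ee_pos: [0.518, -0.2702, -0.0232]
tcp_rot: [-179.9, -0.0, 82.5]
wrist_force: [-3.9, 1.6, 3.9]
opening: 0.0092
grasp_force: 49.9
```

```bash
python3 -m crank '[{"gripper":0,"travel":[0,-8,0],"twist":[0,0,0]},{"gripper":0,"travel":[0,-8,0],"twist":[0,0,0]},{"gripper":0,"travel":[0,-8,0],"twist":[0,0,0]},{"gripper":0,"travel":[0,-8,0],"twist":[0,0,0]},{"gripper":0,"travel":[0,-8,0],"twist":[0,0,0]},{"gripper":0,"travel":[0,-8,0],"twist":[0,0,0]},{"gripper":0,"travel":[0,-8,0],"twist":[0,0,0]},{"gripper":0,"travel":[0,-8,0],"twist":[0,0,0]},{"gripper":0,"travel":[0,-8,0],"twist":[0,0,0]},{"gripper":0,"travel":[0,-8,0],"twist":[0,0,0]},{"gripper":0,"travel":[0,-8,0],"twist":[0,0,0]},{"gripper":0,"travel":[0,-8,0],"twist":[0,0,0]}]'
python3 -m crank '[{"gripper":0,"travel":[0,0,0],"twist":[0,0,0]},{"gripper":30,"travel":[0,0,0],"twist":[0,0,0]},{"gripper":30,"travel":[0,0,0],"twist":[0,0,0]},{"gripper":30,"travel":[0,0,-30],"twist":[0,0,0]},{"gripper":30,"travel":[0,0,-50],"twist":[0,0,0]},{"gripper":30,"travel":[0,0,-60],"twist":[0,0,0]},{"gripper":30,"travel":[0,0,-60],"twist":[0,0,0]},{"gripper":50,"travel":[60,0,0],"twist":[0,0,0]},{"gripper":50,"travel":[60,0,0],"twist":[0,0,0]},{"gripper":50,"travel":[60,0,0],"twist":[0,0,0]},{"gripper":50,"travel":[50,0,0],"twist":[0,0,0]},{"gripper":50,"travel":[0,0,0],"twist":[0,0,0]}]'
python3 - <<'E'
from h import *
import cv2
s=bot.camera("scene")[:,:,::-1];t=bot.camera("top")[:,:,::-1]
o=bot.get_obs();p=o["ee_pos"];print(p,o["q"].round(1),proj("scene",p),proj("top",p))
cv2.imwrite("pics/s8.png",s);cv2.imwrite("pics/t8.png",t)
m=np.zeros((600,800,3),np.uint8);m[:,:400]=cv2.resize(s[80:200,210:290],(400,600),interpolation=cv2.INTER_CUBIC);m[:500,400:]=cv2.resize(t[140:240,270:350],(400,500),interpolation=cv2.INTER_CUBIC)
cv2.imwrite("pics/c8.png",m)
E
```

```text
time: 18.1
ee_pos: [0.4237, -0.2578, -0.0233]
tcp_rot: [-180.0, -0.0, 82.5]
wrist_force: [4.7, -0.2, 1.0]
opening: 0.009
grasp_force: 49.6
time: 19.6
ee_pos: [0.4545, -0.0271, 0.1765]
tcp_rot: [-180.0, -0.0, 82.8]
wrist_force: [-0.4, -1.6, -0.3]
opening: 0.0498
grasp_force: 0.0
[ 0.45433612 -0.02962635  0.17653185] [-3.7 -8.3 -5.5 92.9 -0.  93.7] [298.84407608 174.00606966] [252.47068825 216.00687086]
```

View pics/c8.png

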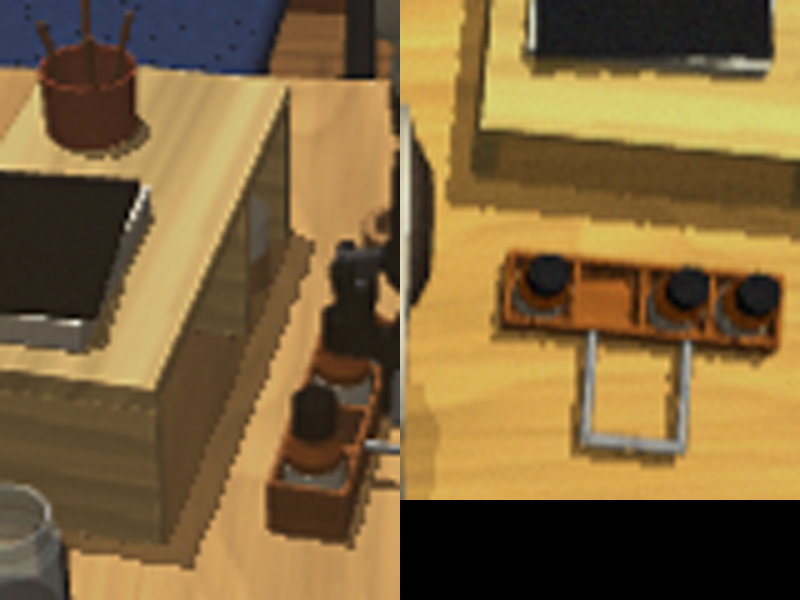

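Crate out with three bottles: top crop caps at (550,270), (685,288) and (757,295), with the second compartment empty. Next I touch the bare table to calibrate the height offset.

```bash
python3 -m crank '[{"gripper":0,"travel":[28,-21,0],"twist":[0,0,0]},{"gripper":0,"travel":[27,-21,0],"twist":[0,0,0]},{"gripper":0,"travel":[0,0,50],"twist":[0,0,0]},{"gripper":0,"travel":[0,0,50],"twist":[0,0,0]},{"gripper":0,"travel":[0,0,50],"twist":[0,0,0]},{"gripper":0,"travel":[0,0,30],"twist":[0,0,0]},{"gripper":0,"travel":[0,0,15],"twist":[0,0,0]},{"gripper":0,"travel":[0,0,5],"twist":[0,0,0]},{"gripper":0,"travel":[0,0,0],"twist":[0,0,0]}]'
for i in 1 2 3; do python3 -m crank '[{"gripper":0,"travel":[0,0,3],"twist":[0,0,0]},{"gripper":0,"travel":[0,0,0],"twist":[0,0,0]}]'|egrep "ee_pos|wrist"; done
python3 - <<'E'
from h import *
T=lambda u,v:(270+(u-400)/5,140+v/5)
for u,v in((550,270),(687,288),(757,295)):print(ray("top",*T(u,v),.096))
for u,v in((581,443),(684,447)):print("bar",ray("top",*T(u,v),.033))
E
```

```text
time: 20.82
ee_pos: [0.4205, 0.0299, -0.0225]
tcp_rot: [179.9, -0.0, 82.5]
wrist_force: [0.5, -0.2, 1.4]
opening: -0.0002
grasp_force: 0.0
ee_pos: [0.4202, 0.0302, -0.0259]
wrist_force: [-0.4, -0.3, 0.8]
ee_pos: [0.4197, 0.0302, -0.0295]
wrist_force: [0.5, -0.2, 0.8]
ee_pos: [0.4201, 0.0302, -0.0316]
wrist_force: [-2.7, -0.2, 9.1]
[ 0.53916045 -0.1997273   0.096     ]
[ 0.52241911 -0.29579637  0.096     ]
[ 0.51547305 -0.34484644  0.096     ]
bar [ 0.42297203 -0.22131139  0.033     ]
bar [ 0.41719903 -0.29587903  0.033     ]
```

Table contact at reported z ≈ -0.031, so real z = reported + 31 mm. The track leaves only ±4 mm for a bottle, so I'll feel its inner walls with the shut fingers to get the centre line.

```bash
python3 -m crank '[{"gripper":0,"travel":[0,0,-60],"twist":[0,0,0]},{"gripper":0,"travel":[0,0,-60],"twist":[0,0,0]},{"gripper":0,"travel":[0,0,0],"twist":[0,0,-0.159]},{"gripper":0,"travel":[0,0,0],"twist":[0,0,0]}]'
python3 -c "
from h import *
go(*disp(0,-.09),.0,91.6)"
```

```text
time: 22.08
ee_pos: [0.4201, 0.0302, 0.0879]
tcp_rot: [180.0, -0.0, 91.6]
wrist_force: [-0.1, -0.3, 0.8]
opening: -0.0001
grasp_force: 0.0
t 22.07 pos [0.4201 0.0302 0.0879] rpy [179.96  -0.    91.56] F [-0.1 -0.3  0.8] op -0.1
twist [ 0.001 -0.    -0.001] travel [124.7 119.6  87.9]
```

```bash
python3 -m crank '[{"gripper":0,"travel":[41.5,39.9,0],"twist":[0,0,0]},{"gripper":0,"travel":[41.5,39.9,0],"twist":[0,0,0]},{"gripper":0,"travel":[41.5,39.9,0],"twist":[0,0,0]},{"gripper":0,"travel":[0,0,40],"twist":[0,0,0]},{"gripper":0,"travel":[0,0,25],"twist":[0,0,0]},{"gripper":0,"travel":[0,0,20],"twist":[0,0,0]},{"gripper":0,"travel":[0,0,0],"twist":[0,0,0]},{"gripper":0,"travel":[0,0,0],"twist":[0,0,0]}]'
for i in 1 2; do python3 -m crank '[{"gripper":0,"travel":[0,3,0],"twist":[0,0,0]},{"gripper":0,"travel":[0,0,0],"twist":[0,0,0]}]'|egrep "ee_pos|wrist"; done
```

```text
time: 23.08
ee_pos: [0.5361, 0.158, 0.003]
tcp_rot: [-180.0, -0.0, 91.5]
wrist_force: [0.2, -0.0, -0.5]
opening: -0.0003
grasp_force: 0.0
ee_pos: [0.5397, 0.1581, 0.0034]
wrist_force: [0.1, -0.4, -0.8]
ee_pos: [0.5423, 0.1581, 0.0028]
wrist_force: [-0.9, 0.1, 0.3]
```

```bash
for i in 1 2 3; do python3 -m crank '[{"gripper":0,"travel":[0,2,0],"twist":[0,0,0]},{"gripper":0,"travel":[0,0,0],"twist":[0,0,0]}]'|egrep "ee_pos|wrist"; done
```

```text
ee_pos: [0.5441, 0.1582, 0.0027]
wrist_force: [-0.7, 0.2, -0.3]
ee_pos: [0.5462, 0.1582, 0.0027]
wrist_force: [0.1, 0.3, -0.7]
ee_pos: [0.5481, 0.1583, 0.0027]
wrist_force: [0.1, 0.4, -0.1]
```

```bash
for i in 1 2 3; do python3 -m crank '[{"gripper":0,"travel":[0,1.5,0],"twist":[0,0,0]},{"gripper":0,"travel":[0,0,0],"twist":[0,0,0]}]'|egrep "ee_pos|wrist"; done
```

```text
ee_pos: [0.5496, 0.1583, 0.0027]
wrist_force: [0.9, 0.0, 0.1]
ee_pos: [0.55, 0.1583, 0.0026]
wrist_force: [-6.1, -0.3, 3.3]
ee_pos: [0.5501, 0.1583, 0.0025]
wrist_force: [-12.5, -0.7, 7.6]
```

```bash
python3 -m crank '[{"gripper":0,"travel":[0,-10,0],"twist":[0,0,0]},{"gripper":0,"travel":[0,-10,0],"twist":[0,0,0]},{"gripper":0,"travel":[0,0,0],"twist":[0,0,0]}]'|egrep "ee_pos|wrist"
for i in 1 2 3 4; do python3 -m crank '[{"gripper":0,"travel":[0,-2,0],"twist":[0,0,0]},{"gripper":0,"travel":[0,0,0],"twist":[0,0,0]}]'|egrep "ee_pos|wrist"; done
```

```text
ee_pos: [0.532, 0.1578, 0.0028]
wrist_force: [-0.2, 0.4, -0.1]
ee_pos: [0.5306, 0.1578, 0.0027]
wrist_force: [-0.3, -0.6, 0.5]
ee_pos: [0.5291, 0.1577, 0.0028]
wrist_force: [4.0, 0.3, -1.9]
ee_pos: [0.529, 0.1577, 0.003]
wrist_force: [13.6, 0.4, -6.4]
ee_pos: [0.5289, 0.1578, 0.0032]
wrist_force: [22.9, 0.4, -12.4]
```

```bash
python3 -m crank '[{"gripper":0,"travel":[0,15,0],"twist":[0,0,0]},{"gripper":0,"travel":[30,0,0],"twist":[0,0,0]},{"gripper":0,"travel":[30,0,0],"twist":[0,0,0]},{"gripper":0,"travel":[30,0,0],"twist":[0,0,0]},{"gripper":0,"travel":[0,7,0],"twist":[0,0,0]},{"gripper":0,"travel":[0,0,0],"twist":[0,0,0]}]'|egrep "ee_pos|wrist"
for i in 1 2 3 ; do python3 -m crank '[{"gripper":0,"travel":[0,1.5,0],"twist":[0,0,0]},{"gripper":0,"travel":[0,0,0],"twist":[0,0,0]}]'|egrep "ee_pos|wrist"; done
python3 -m crank '[{"gripper":0,"travel":[0,-10,0],"twist":[0,0,0]},{"gripper":0,"travel":[0,-10,0],"twist":[0,0,0]},{"gripper":0,"travel":[0,0,0],"twist":[0,0,0]}]'|egrep "ee_pos|wrist"
for i in 1 2 3; do python3 -m crank '[{"gripper":0,"travel":[0,-1.5,0],"twist":[0,0,0]},{"gripper":0,"travel":[0,0,0],"twist":[0,0,0]}]'|egrep "ee_pos|wrist"; done
```

```text
ee_pos: [0.5442, 0.2478, 0.0023]
wrist_force: [-0.6, 0.6, -0.4]
ee_pos: [0.5456, 0.2476, 0.0027]
wrist_force: [0.3, -0.3, 0.2]
ee_pos: [0.5469, 0.248, 0.0027]
wrist_force: [-1.0, -1.4, -0.2]
ee_pos: [0.547, 0.248, 0.0026]
wrist_force: [-8.7, -1.9, 4.7]
ee_pos: [0.5279, 0.2479, 0.0029]
wrist_force: [0.4, -0.6, -0.5]
ee_pos: [0.5272, 0.2478, 0.0028]
wrist_force: [0.6, -0.3, -0.4]
ee_pos: [0.526, 0.2477, 0.0028]
wrist_force: [2.6, 0.7, -1.2]
ee_pos: [0.5259, 0.2477, 0.0029]
wrist_force: [11.3, -0.0, -5.7]
```

Track centre in robot coordinates: x = 0.5395 at y = 0.158 and 0.5365 at y = 0.248 (yaw 1.9°). Raising, then checking the crate for movement before the first pick.

```bash
sed -i 's/^DX,DY,DW=.*/DX,DY,DW=.5365,.2494,1.9/' h.py; cat >> h.py <<'E'
def crate_moved():
    """compare the crate region of the top picture with t8 (shift in px) and handle/cap masks"""
    import cv2
    a=cv2.imread("pics/t8.png")[165:235,300:350];b=bot.camera("top")[:,:,::-1][165:235,300:350]
    d=cv2.absdiff(a,b).max(2);return int((d>60).sum())
E
python3 -m crank '[{"gripper":0,"travel":[0,10,0],"twist":[0,0,0]},{"gripper":0,"travel":[0,0,-60],"twist":[0,0,0]},{"gripper":0,"travel":[0,0,-60],"twist":[0,0,0]},{"gripper":60,"travel":[0,0,-30],"twist":[0,0,0]},{"gripper":60,"travel":[0,0,0],"twist":[0,0,0.167]},{"gripper":60,"travel":[0,0,0],"twist":[0,0,0]}]'|egrep "ee_pos|rot"
python3 -c "
from h import *
print(crate_moved());go(.541,-.198,.15,82.5)"
```

```text
ee_pos: [0.5341, 0.2479, 0.1527]
tcp_rot: [-180.0, -0.0, 82.1]
0
t 29.88 pos [0.5339 0.2478 0.1522] rpy [-1.7994e+02  2.0000e-02  8.2230e+01] F [ 0.7 -0.4  0.1] op 59.5
twist [-0.001  0.    -0.005] travel [-441.1   65.3    2.2]
```

```bash
python3 -m crank '[{"gripper":60,"travel":[-41,8,0],"twist":[0,0,0]},{"gripper":60,"travel":[-60,9,0],"twist":[0,0,0]},{"gripper":60,"travel":[-60,9,0],"twist":[0,0,0]},{"gripper":60,"travel":[-60,9,0],"twist":[0,0,0]},{"gripper":60,"travel":[-60,9,0],"twist":[0,0,0]},{"gripper":60,"travel":[-60,9,0],"twist":[0,0,0]},{"gripper":60,"travel":[-60,9,0],"twist":[0,0,0]},{"gripper":60,"travel":[-40,3,0],"twist":[0,0,0]},{"gripper":60,"travel":[0,0,0],"twist":[0,0,0]},{"gripper":60,"travel":[0,0,0],"twist":[0,0,0]}]'
python3 - <<'E'
from h import *
import cv2
go(.541,-.198,.035,82.5)
s=bot.camera("scene")[:,:,::-1];cv2.imwrite("pics/c9.png",cv2.resize(s[90:200,235:335],(500,550),interpolation=cv2.INTER_CUBIC))
E
```

```text
time: 31.12
ee_pos: [0.537, -0.1975, 0.1521]
tcp_rot: [-179.9, -0.0, 82.1]
wrist_force: [-0.2, 1.5, -1.5]
opening: 0.0601
grasp_force: 0.0
t 31.12 pos [ 0.537  -0.1975  0.1521] rpy [-1.7993e+02 -3.0000e-02  8.2130e+01] F [-0.2  1.5 -1.5] op 60.1
twist [-0.001 -0.001 -0.006] travel [  0.    4.  117.1]
```

View pics/c9.png

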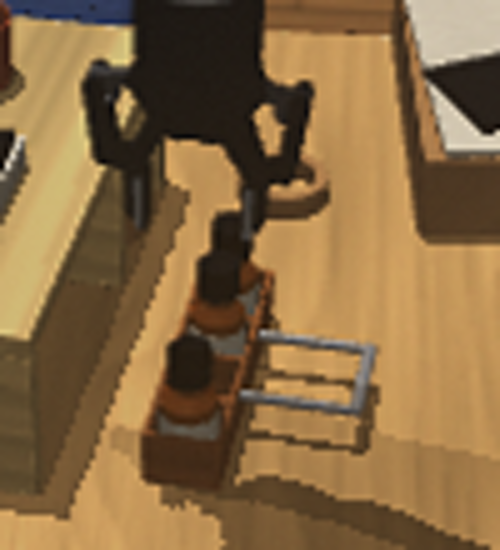

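The fingers at (138,220) and (255,225) straddle the first cap at (190,350). Going down and gripping at 25 N.

```bash
python3 -m crank '[{"gripper":60,"travel":[0,4,40],"twist":[0,0,0]},{"gripper":60,"travel":[0,0,40],"twist":[0,0,0]},{"gripper":60,"travel":[0,0,22],"twist":[0,0,0]},{"gripper":60,"travel":[0,0,15],"twist":[0,0,0]},{"gripper":60,"travel":[0,0,0],"twist":[0,0,0]},{"gripper":24,"travel":[0,0,0],"twist":[0,0,0]},{"gripper":24,"travel":[0,0,0],"twist":[0,0,0]},{"gripper":24,"travel":[0,0,0],"twist":[0,0,0]},{"gripper":24,"travel":[0,0,0],"twist":[0,0,0]}]' 25
python3 -m crank '[{"gripper":24,"travel":[0,0,-10],"twist":[0,0,0]},{"gripper":24,"travel":[0,0,-20],"twist":[0,0,0]},{"gripper":24,"travel":[0,0,-50],"twist":[0,0,0]},{"gripper":24,"travel":[0,0,-50],"twist":[0,0,0]},{"gripper":24,"travel":[0,0,0],"twist":[0,0,0]}]'
python3 -c "
from h import *
go(*disp(0,-.118),.165,92)"
```

```text
time: 32.3
ee_pos: [0.5418, -0.1987, 0.0369]
tcp_rot: [179.9, 0.0, 82.0]
wrist_force: [-1.2, 1.1, 6.7]
opening: 0.0297
grasp_force: 24.6
time: 32.92
ee_pos: [0.5429, -0.1991, 0.1706]
tcp_rot: [179.6, 0.1, 82.0]
wrist_force: [-0.2, -0.2, -1.2]
opening: 0.029
grasp_force: 25.3
t 32.92 pos [ 0.5429 -0.1991  0.1706] rpy [1.796e+02 9.000e-02 8.203e+01] F [-0.2 -0.2 -1.2] op 29.0
twist [ 0.007  0.002 -0.174] travel [330.4   9.    5.6]
```

```bash
python3 -m crank '[{"gripper":24,"travel":[0,0,0],"twist":[0,0,-0.087]},{"gripper":24,"travel":[0,0,0],"twist":[0,0,-0.087]},{"gripper":24,"travel":[30,1,0],"twist":[0,0,0]},{"gripper":24,"travel":[50,1,0],"twist":[0,0,0]},{"gripper":24,"travel":[50,1,0],"twist":[0,0,0]},{"gripper":24,"travel":[50,2,0],"twist":[0,0,0]},{"gripper":24,"travel":[50,1,0],"twist":[0,0,0]},{"gripper":24,"travel":[50,2,0],"twist":[0,0,0]},{"gripper":24,"travel":[30,1,0],"twist":[0,0,0]},{"gripper":24,"travel":[20,0,0],"twist":[0,0,0]},{"gripper":24,"travel":[0,0,0],"twist":[0,0,0]},{"gripper":24,"travel":[0,0,0],"twist":[0,0,0]}]'
python3 -c "
from h import *
go(*disp(0,-.118),.09,92)"
```

```text
time: 34.42
ee_pos: [0.5387, 0.131, 0.1655]
tcp_rot: [-180.0, 0.0, 92.0]
wrist_force: [-0.1, -0.1, -1.3]
opening: 0.0293
grasp_force: 25.3
t 34.42 pos [0.5387 0.131  0.1655] rpy [-1.7998e+02  2.0000e-02  9.1970e+01] F [-0.1 -0.1 -1.3] op 29.3
twist [-0.  0. -0.] travel [ 0.4  1.7 75.5]
```

```bash
python3 -m crank '[{"gripper":24,"travel":[0,1.7,40],"twist":[0,0,0]},{"gripper":24,"travel":[0,0,35],"twist":[0,0,0]},{"gripper":24,"travel":[0,0,8],"twist":[0,0,0]},{"gripper":24,"travel":[0,0,8],"twist":[0,0,0]},{"gripper":24,"travel":[0,0,0],"twist":[0,0,0]}]'
python3 -m crank '[{"gripper":24,"travel":[0,0,10],"twist":[0,0,0]},{"gripper":24,"travel":[0,0,10],"twist":[0,0,0]},{"gripper":24,"travel":[0,0,8],"twist":[0,0,0]},{"gripper":24,"travel":[0,0,0],"twist":[0,0,0]}]'
```

```text
time: 35.05
ee_pos: [0.5408, 0.1316, 0.0754]
tcp_rot: [179.9, -0.0, 92.0]
wrist_force: [0.9, 0.1, -1.1]
opening: 0.0294
grasp_force: 25.3
time: 35.55
ee_pos: [0.5398, 0.1317, 0.0457]
tcp_rot: [-179.9, 0.0, 92.0]
wrist_force: [0.2, 0.4, -0.9]
opening: 0.0295
grasp_force: 25.3
```

Inside the walls without contact. Lowering the last few millimetres to the floor.

```bash
for i in 1 2; do python3 -m crank '[{"gripper":24,"travel":[0,0,2],"twist":[0,0,0]},{"gripper":24,"travel":[0,0,0],"twist":[0,0,0]}]'|egrep "ee_pos|wrist"; done
```

```text
ee_pos: [0.5405, 0.1318, 0.0448]
wrist_force: [0.2, -0.3, -2.2]
ee_pos: [0.5404, 0.1318, 0.0426]
wrist_force: [0.4, -0.3, -0.5]
```

```bash
python3 -m crank '[{"gripper":24,"travel":[0,0,1.5],"twist":[0,0,0]},{"gripper":24,"travel":[0,0,0],"twist":[0,0,0]}]'|egrep "ee_pos|wrist"
python3 -m crank '[{"gripper":45,"travel":[0,0,0],"twist":[0,0,0]},{"gripper":55,"travel":[0,0,0],"twist":[0,0,0]},{"gripper":55,"travel":[0,0,0],"twist":[0,0,0]},{"gripper":55,"travel":[0,0,-20],"twist":[0,0,0]},{"gripper":55,"travel":[0,0,-50],"twist":[0,0,0]},{"gripper":55,"travel":[0,0,-50],"twist":[0,0,0]},{"gripper":60,"travel":[0,0,0],"twist":[0,0,0.087]},{"gripper":60,"travel":[0,0,0],"twist":[0,0,0.087]},{"gripper":60,"travel":[0,0,0],"twist":[0,0,0]}]'
python3 -c "
from h import *
print(crate_moved());go(.526,-.296,.155,82)"
```

```text
ee_pos: [0.5404, 0.1318, 0.0411]
wrist_force: [-0.1, -0.5, -0.6]
time: 37.42
ee_pos: [0.5404, 0.1318, 0.1613]
tcp_rot: [180.0, -0.0, 82.1]
wrist_force: [0.9, 0.2, 0.0]
opening: 0.0602
grasp_force: 0.0
26
t 37.48 pos [0.5404 0.1318 0.1612] rpy [-180.      0.     82.15] F [ 0.2  0.4 -0.1] op 59.9
twist [-0.     0.     0.003] travel [-425.6   45.3    6.2]
```

```bash
python3 -m crank '[{"gripper":60,"travel":[-45,5,0],"twist":[0,0,0]},{"gripper":60,"travel":[-55,6,0],"twist":[0,0,0]},{"gripper":60,"travel":[-55,6,0],"twist":[0,0,0]},{"gripper":60,"travel":[-55,6,0],"twist":[0,0,0]},{"gripper":60,"travel":[-55,6,0],"twist":[0,0,0]},{"gripper":60,"travel":[-55,6,0],"twist":[0,0,0]},{"gripper":60,"travel":[-55,6,0],"twist":[0,0,0]},{"gripper":60,"travel":[-50.6,4.3,0],"twist":[0,0,0]},{"gripper":60,"travel":[0,0,40],"twist":[0,0,0]},{"gripper":60,"travel":[0,0,0],"twist":[0,0,0]}]'
python3 -c "
from h import *
go(.526,-.296,.036,82)"
```

```text
time: 38.72
ee_pos: [0.5245, -0.2956, 0.118]
tcp_rot: [-179.7, -0.1, 82.1]
wrist_force: [0.4, -0.3, 1.0]
opening: 0.0601
grasp_force: 0.0
t 38.73 pos [ 0.5245 -0.2956  0.118 ] rpy [-1.7969e+02 -1.3000e-01  8.2060e+01] F [ 0.4 -0.3  1. ] op 60.1
twist [-0.005 -0.002  0.001] travel [-0.2  1.5 82. ]
```

```bash
python3 -m crank '[{"gripper":60,"travel":[0,0,40],"twist":[0,0,0]},{"gripper":60,"travel":[0,0,25],"twist":[0,0,0]},{"gripper":60,"travel":[0,0,17],"twist":[0,0,0]},{"gripper":60,"travel":[0,0,0],"twist":[0,0,0]},{"gripper":24,"travel":[0,0,0],"twist":[0,0,0]},{"gripper":24,"travel":[0,0,0],"twist":[0,0,0]},{"gripper":24,"travel":[0,0,0],"twist":[0,0,0]},{"gripper":24,"travel":[0,0,0],"twist":[0,0,0]}]' 25
python3 -m crank '[{"gripper":24,"travel":[0,0,-10],"twist":[0,0,0]},{"gripper":24,"travel":[0,0,-20],"twist":[0,0,0]},{"gripper":24,"travel":[0,0,-50],"twist":[0,0,0]},{"gripper":24,"travel":[0,0,-50],"twist":[0,0,0]},{"gripper":24,"travel":[0,0,0],"twist":[0,0,-0.087]},{"gripper":24,"travel":[0,0,0],"twist":[0,0,-0.087]},{"gripper":24,"travel":[0,0,0],"twist":[0,0,0]}]'
python3 -c "
from h import *
go(*disp(0,-.070),.165,92)"
```

```text
time: 39.72
ee_pos: [0.5269, -0.2963, 0.0407]
tcp_rot: [179.9, 0.0, 82.0]
wrist_force: [-1.6, 0.3, 6.4]
opening: 0.0292
grasp_force: 24.6
time: 40.6
ee_pos: [0.5263, -0.296, 0.1696]
tcp_rot: [180.0, 0.0, 92.0]
wrist_force: [-0.7, 0.9, -2.5]
opening: 0.0294
grasp_force: 25.2
t 40.6 pos [ 0.5263 -0.296   0.1696] rpy [1.7999e+02 1.0000e-02 9.1970e+01] F [-0.7  0.9 -2.5] op 29.4
twist [ 0.  0. -0.] travel [474.7  29.1   4.6]
```

```bash
python3 -m crank '[{"gripper":24,"travel":[35,2,0],"twist":[0,0,0]},{"gripper":24,"travel":[52,3,0],"twist":[0,0,0]},{"gripper":24,"travel":[52,3,0],"twist":[0,0,0]},{"gripper":24,"travel":[52,3,0],"twist":[0,0,0]},{"gripper":24,"travel":[52,3,0],"twist":[0,0,0]},{"gripper":24,"travel":[52,3,0],"twist":[0,0,0]},{"gripper":24,"travel":[52,3,0],"twist":[0,0,0]},{"gripper":24,"travel":[52,3,0],"twist":[0,0,0]},{"gripper":24,"travel":[50,3,0],"twist":[0,0,0]},{"gripper":24,"travel":[25.7,3,0],"twist":[0,0,0]},{"gripper":24,"travel":[0,0,0],"twist":[0,0,0]},{"gripper":24,"travel":[0,0,0],"twist":[0,0,0]}]'
python3 -c "
from h import *
go(*disp(0,-.07),.09,92)"
```

```text
time: 42.1
ee_pos: [0.5386, 0.179, 0.1693]
tcp_rot: [-180.0, 0.0, 91.9]
wrist_force: [0.1, -0.5, -1.9]
opening: 0.0289
grasp_force: 25.1
t 42.1 pos [0.5386 0.179  0.1693] rpy [-1.7999e+02  2.0000e-02  9.1940e+01] F [ 0.1 -0.5 -1.9] op 28.9
twist [-0.     0.    -0.001] travel [ 0.5  0.2 79.3]
```

```bash
python3 -m crank '[{"gripper":24,"travel":[0,0,40],"twist":[0,0,0]},{"gripper":24,"travel":[0,0,35],"twist":[0,0,0]},{"gripper":24,"travel":[0,0,8],"twist":[0,0,0]},{"gripper":24,"travel":[0,0,8],"twist":[0,0,0]},{"gripper":24,"travel":[0,0,0],"twist":[0,0,0]}]'
python3 -m crank '[{"gripper":24,"travel":[0,0,10],"twist":[0,0,0]},{"gripper":24,"travel":[0,0,10],"twist":[0,0,0]},{"gripper":24,"travel":[0,0,8],"twist":[0,0,0]},{"gripper":24,"travel":[0,0,0],"twist":[0,0,0]}]'
for i in 1 2; do python3 -m crank '[{"gripper":24,"travel":[0,0,2],"twist":[0,0,0]},{"gripper":24,"travel":[0,0,0],"twist":[0,0,0]}]'|egrep "ee_pos|wrist"; done
```

```text
time: 42.72
ee_pos: [0.5391, 0.1793, 0.079]
tcp_rot: [179.9, -0.0, 92.0]
wrist_force: [0.3, -0.7, -1.2]
opening: 0.029
grasp_force: 25.1
time: 43.22
ee_pos: [0.5381, 0.1793, 0.0492]
tcp_rot: [-179.9, 0.0, 92.0]
wrist_force: [-0.7, 0.6, -1.6]
opening: 0.0292
grasp_force: 25.1
ee_pos: [0.5388, 0.1795, 0.0483]
wrist_force: [-0.4, -0.4, -1.1]
ee_pos: [0.5386, 0.1794, 0.0461]
wrist_force: [-0.5, -0.1, -0.5]
```

```bash
python3 -m crank '[{"gripper":24,"travel":[0,0,2],"twist":[0,0,0]},{"gripper":24,"travel":[0,0,0],"twist":[0,0,0]}]'|egrep "ee_pos|wrist"
python3 -m crank '[{"gripper":45,"travel":[0,0,0],"twist":[0,0,0]},{"gripper":55,"travel":[0,0,0],"twist":[0,0,0]},{"gripper":55,"travel":[0,0,0],"twist":[0,0,0]},{"gripper":55,"travel":[0,0,-20],"twist":[0,0,0]},{"gripper":55,"travel":[0,0,-50],"twist":[0,0,0]},{"gripper":55,"travel":[0,0,-50],"twist":[0,0,0]},{"gripper":60,"travel":[0,0,0],"twist":[0,0,0.087]},{"gripper":60,"travel":[0,0,0],"twist":[0,0,0.087]},{"gripper":60,"travel":[0,0,0],"twist":[0,0,0]}]'
python3 -c "
from h import *
print(crate_moved());go(.5195,-.3455,.155,82)"
```

```text
ee_pos: [0.5389, 0.1796, 0.0448]
wrist_force: [-0.3, 0.3, 4.7]
time: 45.1
ee_pos: [0.5387, 0.1794, 0.1641]
tcp_rot: [-180.0, 0.0, 82.1]
wrist_force: [0.1, -1.1, -0.1]
opening: 0.06
grasp_force: 0.0
114
t 45.15 pos [0.5386 0.1794 0.164 ] rpy [-1.7999e+02  1.0000e-02  8.2140e+01] F [ 0.2 -0.3  0.3] op 59.8
twist [-0.     0.     0.002] travel [-522.5   54.1    9. ]
```

```bash
python3 - <<'E'
from h import *
import cv2
b=bot.camera("top")[:,:,::-1];a=cv2.imread("pics/t8.png");d=cv2.absdiff(a,b).max(2)>60
print(d[185:215,334:356].sum(),d[208:235,300:332].sum(),d[185:212,320:334].sum())
E
python3 -m crank '[{"gripper":60,"travel":[-35,4,0],"twist":[0,0,0]},{"gripper":60,"travel":[-55,6,0],"twist":[0,0,0]},{"gripper":60,"travel":[-55,6,0],"twist":[0,0,0]},{"gripper":60,"travel":[-55,6,0],"twist":[0,0,0]},{"gripper":60,"travel":[-55,6,0],"twist":[0,0,0]},{"gripper":60,"travel":[-55,6,0],"twist":[0,0,0]},{"gripper":60,"travel":[-55,6,0],"twist":[0,0,0]},{"gripper":60,"travel":[-55,5,0],"twist":[0,0,0]},{"gripper":60,"travel":[-55,5,0],"twist":[0,0,0]},{"gripper":60,"travel":[-47.5,4.1,0],"twist":[0,0,0]},{"gripper":60,"travel":[0,0,40],"twist":[0,0,0]},{"gripper":60,"travel":[0,0,0],"twist":[0,0,0]}]'
python3 -c "
from h import *
go(.5195,-.3455,.039,82)"
```

```text
0 0 83
time: 46.7
ee_pos: [0.5181, -0.345, 0.1208]
tcp_rot: [-179.7, -0.2, 82.1]
wrist_force: [0.3, -0.4, -0.1]
opening: 0.0601
grasp_force: 0.0
t 46.7 pos [ 0.5181 -0.345   0.1208] rpy [-1.7969e+02 -1.5000e-01  8.2050e+01] F [ 0.3 -0.4 -0.1] op 60.1
twist [-0.005 -0.003  0.001] travel [-0.3  1.4 81.8]
```

```bash
python3 -m crank '[{"gripper":60,"travel":[0,0,40],"twist":[0,0,0]},{"gripper":60,"travel":[0,0,25],"twist":[0,0,0]},{"gripper":60,"travel":[0,0,17],"twist":[0,0,0]},{"gripper":60,"travel":[0,0,0],"twist":[0,0,0]},{"gripper":24,"travel":[0,0,0],"twist":[0,0,0]},{"gripper":24,"travel":[0,0,0],"twist":[0,0,0]},{"gripper":24,"travel":[0,0,0],"twist":[0,0,0]},{"gripper":24,"travel":[0,0,0],"twist":[0,0,0]}]' 25
python3 -m crank '[{"gripper":24,"travel":[0,0,-10],"twist":[0,0,0]},{"gripper":24,"travel":[0,0,-20],"twist":[0,0,0]},{"gripper":24,"travel":[0,0,-50],"twist":[0,0,0]},{"gripper":24,"travel":[0,0,-50],"twist":[0,0,0]},{"gripper":24,"travel":[0,0,0],"twist":[0,0,-0.087]},{"gripper":24,"travel":[0,0,0],"twist":[0,0,-0.087]},{"gripper":24,"travel":[0,0,0],"twist":[0,0,0]}]'
python3 -c "
from h import *
go(*disp(0,-.022),.165,92)"
```

```text
time: 47.7
ee_pos: [0.5204, -0.346, 0.0438]
tcp_rot: [179.9, 0.1, 82.0]
wrist_force: [-1.4, -0.3, 6.1]
opening: 0.0289
grasp_force: 24.6
time: 48.58
ee_pos: [0.5199, -0.3455, 0.1725]
tcp_rot: [180.0, 0.0, 92.0]
wrist_force: [-0.7, -0.2, -1.7]
opening: 0.0291
grasp_force: 25.2
t 48.58 pos [ 0.5199 -0.3455  0.1725] rpy [180.     0.    91.97] F [-0.7 -0.2 -1.7] op 29.1
twist [ 0.  0. -0.] travel [572.   37.4   7.5]
```

```bash
python3 -m crank '[{"gripper":24,"travel":[40,3,0],"twist":[0,0,0]},{"gripper":24,"travel":[58,4,0],"twist":[0,0,0]},{"gripper":24,"travel":[58,4,0],"twist":[0,0,0]},{"gripper":24,"travel":[58,4,0],"twist":[0,0,0]},{"gripper":24,"travel":[58,4,0],"twist":[0,0,0]},{"gripper":24,"travel":[58,4,0],"twist":[0,0,0]},{"gripper":24,"travel":[58,4,0],"twist":[0,0,0]},{"gripper":24,"travel":[58,4,0],"twist":[0,0,0]},{"gripper":24,"travel":[58,3,0],"twist":[0,0,0]},{"gripper":24,"travel":[45,2,0],"twist":[0,0,0]},{"gripper":24,"travel":[23,1.4,0],"twist":[0,0,0]},{"gripper":24,"travel":[0,0,0],"twist":[0,0,0]}]'
python3 -m crank '[{"gripper":24,"travel":[0,0,0],"twist":[0,0,0]}]' >/dev/null; python3 -c "
from h import *
go(*disp(0,-.022),.09,92)"
```

```text
time: 50.08
ee_pos: [0.537, 0.2284, 0.1719]
tcp_rot: [-180.0, 0.0, 92.0]
wrist_force: [0.8, -0.2, -0.9]
opening: 0.0289
grasp_force: 25.2
t 50.2 pos [0.5373 0.2265 0.1723] rpy [-1.7999e+02  2.0000e-02  9.1930e+01] F [ 0.5  0.5 -1.1] op 29.2
twist [-0.     0.    -0.001] travel [ 1.  -0.  82.3]
```

```bash
python3 -m crank '[{"gripper":24,"travel":[0,0,40],"twist":[0,0,0]},{"gripper":24,"travel":[0,0,38],"twist":[0,0,0]},{"gripper":24,"travel":[0,0,8],"twist":[0,0,0]},{"gripper":24,"travel":[0,0,8],"twist":[0,0,0]},{"gripper":24,"travel":[0,0,0],"twist":[0,0,0]}]'
python3 -m crank '[{"gripper":24,"travel":[0,0,10],"twist":[0,0,0]},{"gripper":24,"travel":[0,0,10],"twist":[0,0,0]},{"gripper":24,"travel":[0,0,7],"twist":[0,0,0]},{"gripper":24,"travel":[0,0,0],"twist":[0,0,0]}]'
python3 -m crank '[{"gripper":24,"travel":[0,0,2],"twist":[0,0,0]},{"gripper":24,"travel":[0,0,0],"twist":[0,0,0]}]'|egrep "ee_pos|wrist"
```

```text
time: 50.82
ee_pos: [0.5377, 0.2272, 0.0791]
tcp_rot: [179.9, -0.0, 92.0]
wrist_force: [-0.5, 0.2, -1.5]
opening: 0.0293
grasp_force: 25.3
time: 51.32
ee_pos: [0.5367, 0.2273, 0.0503]
tcp_rot: [-179.9, 0.0, 92.0]
wrist_force: [-0.3, 0.3, -1.7]
opening: 0.029
grasp_force: 25.3
ee_pos: [0.5373, 0.2275, 0.0493]
wrist_force: [0.8, 0.7, -2.0]
```

```bash
python3 -m crank '[{"gripper":24,"travel":[0,0,2],"twist":[0,0,0]},{"gripper":24,"travel":[0,0,0],"twist":[0,0,0]}]'|egrep "ee_pos|wrist"
```

```text
ee_pos: [0.5375, 0.2276, 0.0478]
wrist_force: [-0.4, -0.6, 3.0]
```

```bash
python3 -m crank '[{"gripper":45,"travel":[0,0,0],"twist":[0,0,0]},{"gripper":55,"travel":[0,0,0],"twist":[0,0,0]},{"gripper":55,"travel":[0,0,0],"twist":[0,0,0]},{"gripper":55,"travel":[0,0,-20],"twist":[0,0,0]},{"gripper":55,"travel":[0,0,-50],"twist":[0,0,0]},{"gripper":55,"travel":[0,0,-50],"twist":[0,0,0]},{"gripper":0,"travel":[0,-60,0],"twist":[0,0,0]},{"gripper":0,"travel":[0,-60,0],"twist":[0,0,0]},{"gripper":0,"travel":[0,-60,0],"twist":[0,0,0]},{"gripper":0,"travel":[0,0,0],"twist":[0,0,0]}]'
python3 - <<'E'
from h import *
import cv2
t=bot.camera("top")[:,:,::-1];s=bot.camera("scene")[:,:,::-1];go(*disp(0,.182),.165,92)
m=np.zeros((600,800,3),np.uint8);m[:225,:800]=cv2.resize(t[180:225,110:270],(800,225),interpolation=cv2.INTER_CUBIC);m[225:,:330]=cv2.resize(s[205:325,215:321],(330,375),interpolation=cv2.INTER_CUBIC);m[225:,340:]=cv2.resize(t[160:235,270:362],(460,375),interpolation=cv2.INTER_CUBIC)
cv2.imwrite("pics/c10.png",m)
E
```

```text
time: 53.08
ee_pos: [0.3547, 0.2209, 0.1681]
tcp_rot: [179.9, -0.1, 92.1]
wrist_force: [1.1, 0.1, 0.1]
opening: 0.0001
grasp_force: 0.0
t 53.17 pos [0.3574 0.2214 0.1677] rpy [ 1.7991e+02 -5.0000e-02  9.2050e+01] F [1.2 0.4 0.6] op -0.1
twist [ 0.002 -0.001  0.001] travel [203.7 180.3   2.7]
```

View pics/c10.png

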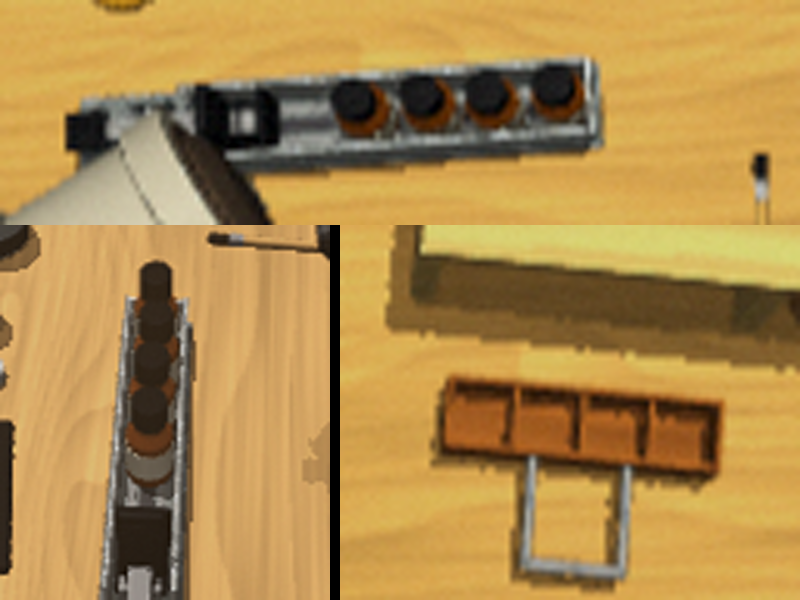

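All four bottles stand in the track (caps at (360,100), (425,95), (490,92) and (557,88)). The pusher is still back and the crate is empty. Now the catch pad.

```bash
python3 -m crank '[{"gripper":0,"travel":[40.7,36,0],"twist":[0,0,0]},{"gripper":0,"travel":[40.7,36,0],"twist":[0,0,0]},{"gripper":0,"travel":[40.7,36,0],"twist":[0,0,0]},{"gripper":0,"travel":[40.7,36,0],"twist":[0,0,0]},{"gripper":0,"travel":[40.7,36,0],"twist":[0,0,0]},{"gripper":0,"travel":[0,0,50],"twist":[0,0,0]},{"gripper":0,"travel":[0,0,50],"twist":[0,0,0]},{"gripper":0,"travel":[0,0,30],"twist":[0,0,0]},{"gripper":0,"travel":[0,0,15],"twist":[0,0,0]},{"gripper":0,"travel":[0,0,0],"twist":[0,0,0]}]'
for i in 1 2; do python3 -m crank '[{"gripper":0,"travel":[0,0,3],"twist":[0,0,0]},{"gripper":0,"travel":[0,0,0],"twist":[0,0,0]}]'|egrep "ee_pos|wrist"; done
```

```text
time: 54.42
ee_pos: [0.5303, 0.4304, 0.021]
tcp_rot: [-179.9, 0.1, 92.0]
wrist_force: [0.6, 0.0, 0.7]
opening: -0.0
grasp_force: 0.0
ee_pos: [0.5307, 0.4312, 0.0204]
wrist_force: [-0.2, 0.2, -0.4]
ee_pos: [0.5301, 0.4308, 0.0163]
wrist_force: [-0.5, 0.3, -0.5]
```

```bash
for i in 1 2 3 4; do python3 -m crank '[{"gripper":0,"travel":[0,0,3],"twist":[0,0,0]},{"gripper":0,"travel":[0,0,0],"twist":[0,0,0]}]'|egrep "ee_pos|wrist"; done
```

```text
ee_pos: [0.5303, 0.4313, 0.0138]
wrist_force: [-0.1, 2.0, 2.2]
ee_pos: [0.5303, 0.4323, 0.0115]
wrist_force: [-2.5, 5.0, 6.5]
ee_pos: [0.5301, 0.4313, 0.0074]
wrist_force: [1.0, 4.2, 2.1]
ee_pos: [0.5302, 0.4316, 0.0042]
wrist_force: [-0.5, 4.9, 4.3]
```

```bash
python3 -m crank '[{"gripper":0,"travel":[0,0,2],"twist":[0,0,0]},{"gripper":0,"travel":[0,0,0],"twist":[0,0,0]},{"gripper":0,"travel":[0,0,0],"twist":[0,0,0]},{"gripper":0,"travel":[0,0,0],"twist":[0,0,0]},{"gripper":0,"travel":[0,0,0],"twist":[0,0,0]},{"gripper":0,"travel":[0,0,0],"twist":[0,0,0]}]'
python3 -m crank '[{"gripper":0,"travel":[0,0,-10],"twist":[0,0,0]},{"gripper":0,"travel":[0,0,-50],"twist":[0,0,0]},{"gripper":0,"travel":[0,0,-60],"twist":[0,0,0]},{"gripper":0,"travel":[0,0,-50],"twist":[0,0,0]},{"gripper":0,"travel":[0,-50,0],"twist":[0,0,0.08]},{"gripper":0,"travel":[0,-50,0],"twist":[0,0,0.087]},{"gripper":40,"travel":[0,-50,0],"twist":[0,0,0]},{"gripper":40,"travel":[0,0,0],"twist":[0,0,0]}]'
python3 - <<'E'
from h import *
import cv2
t=bot.camera("top")[:,:,::-1];s=bot.camera("scene")[:,:,::-1]
m=np.zeros((600,800,3),np.uint8);m[:225,:800]=cv2.resize(t[180:225,110:270],(800,225),interpolation=cv2.INTER_CUBIC);m[225:,:330]=cv2.resize(s[205:325,215:321],(330,375),interpolation=cv2.INTER_CUBIC);m[225:,340:]=cv2.resize(t[160:235,270:362],(460,375),interpolation=cv2.INTER_CUBIC)
cv2.imwrite("pics/c11.png",m)
d=cv2.absdiff(cv2.imread("pics/t8.png"),t).max(2)>60;print("handle diff",d[208:235,300:332].sum())
go(.4237,-.2578,.17,82.5)
E
```

```text
time: 56.68
ee_pos: [0.5302, 0.4319, 0.0027]
tcp_rot: [180.0, -0.1, 92.0]
wrist_force: [0.0, 6.1, 4.8]
opening: -0.0001
grasp_force: 3.4
time: 57.68
ee_pos: [0.3781, 0.4377, 0.1729]
tcp_rot: [180.0, 0.0, 82.6]
wrist_force: [0.5, 0.0, -0.1]
opening: 0.0357
grasp_force: 0.0
handle diff 0
t 57.77 pos [0.3805 0.4376 0.1724] rpy [1.7997e+02 2.0000e-02 8.2470e+01] F [ 0.5  0.3 -0.8] op 40.4
twist [ 0.001  0.    -0.   ] travel [-683.9  133.6    2.4]
```

View pics/c11.png

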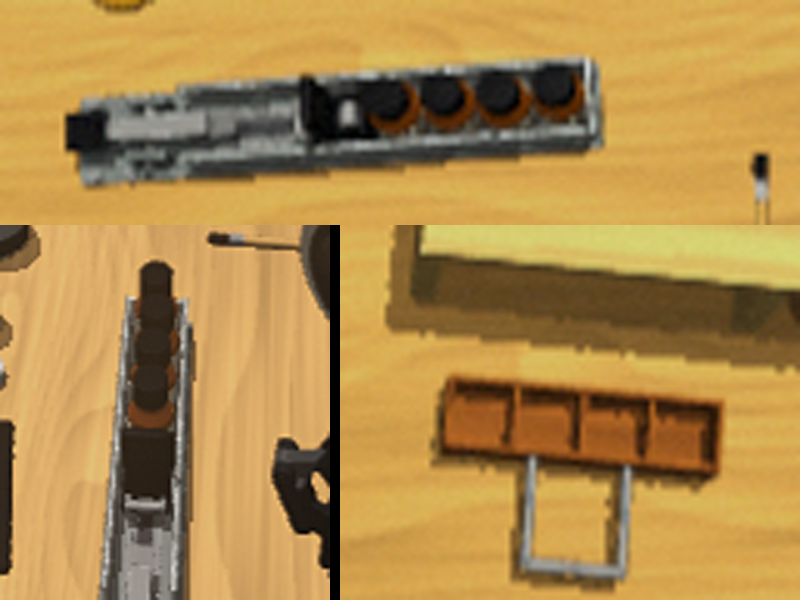

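The row is closed up: pusher block at (330,110), four caps against the front. The crate is still in place. Now to grip the handle and push it home.

```bash
python3 -m crank '[{"gripper":40,"travel":[-57,11.1,0],"twist":[0,0,0]},{"gripper":40,"travel":[-57,11.1,0],"twist":[0,0,0]},{"gripper":40,"travel":[-57,11.1,0],"twist":[0,0,0]},{"gripper":40,"travel":[-57,11.1,0],"twist":[0,0,0]},{"gripper":40,"travel":[-57,11.1,0],"twist":[0,0,0]},{"gripper":40,"travel":[-57,11.1,0],"twist":[0,0,0]},{"gripper":40,"travel":[-57,11.1,0],"twist":[0,0,0]},{"gripper":40,"travel":[-57,11.1,0],"twist":[0,0,0]},{"gripper":40,"travel":[-57,11.1,0],"twist":[0,0,0]},{"gripper":40,"travel":[-57,11.1,0],"twist":[0,0,0]},{"gripper":40,"travel":[-57,11.1,0],"twist":[0,0,0]},{"gripper":40,"travel":[-57,11.1,0],"twist":[0,0,0]}]'
python3 -m crank '[{"gripper":40,"travel":[0,0,0],"twist":[0,0,0]},{"gripper":40,"travel":[0,0,50],"twist":[0,0,0]},{"gripper":40,"travel":[0,0,50],"twist":[0,0,0]},{"gripper":40,"travel":[0,0,0],"twist":[0,0,0]}]'
python3 -c "
from h import *
go(.4235,-.2578,-.0225,82.5)"
```

```text
time: 59.28
ee_pos: [0.4222, -0.261, 0.1721]
tcp_rot: [-180.0, 0.0, 82.3]
wrist_force: [0.3, 0.0, 0.9]
opening: 0.04
grasp_force: 0.0
time: 59.78
ee_pos: [0.4203, -0.2564, 0.069]
tcp_rot: [-179.6, -0.2, 82.4]
wrist_force: [-0.4, 0.6, 0.4]
opening: 0.0401
grasp_force: 0.0
t 59.77 pos [ 0.4203 -0.2564  0.069 ] rpy [-1.7963e+02 -1.5000e-01  8.2420e+01] F [-0.4  0.6  0.4] op 40.1
twist [-0.006 -0.003 -0.001] travel [-1.   3.3 91.5]
```

```bash
python3 -m crank '[{"gripper":40,"travel":[0,1,40],"twist":[0,0,0]},{"gripper":40,"travel":[0,0,30],"twist":[0,0,0]},{"gripper":40,"travel":[0,0,19],"twist":[0,0,0]},{"gripper":40,"travel":[0,0,0],"twist":[0,0,0]},{"gripper":0,"travel":[0,0,0],"twist":[0,0,0]},{"gripper":0,"travel":[0,0,0],"twist":[0,0,0]},{"gripper":0,"travel":[0,0,0],"twist":[0,0,0]},{"gripper":0,"travel":[0,0,0],"twist":[0,0,0]}]' 50
python3 -m crank '[{"gripper":0,"travel":[0,8,0],"twist":[0,0,0]},{"gripper":0,"travel":[0,10,0],"twist":[0,0,0]},{"gripper":0,"travel":[0,10,0],"twist":[0,0,0]},{"gripper":0,"travel":[0,10,0],"twist":[0,0,0]},{"gripper":0,"travel":[0,10,0],"twist":[0,0,0]},{"gripper":0,"travel":[0,10,0],"twist":[0,0,0]},{"gripper":0,"travel":[0,0,0],"twist":[0,0,0]}]'
```

```text
time: 60.78
ee_pos: [0.4241, -0.2583, -0.0161]
tcp_rot: [179.9, 0.0, 82.4]
wrist_force: [-0.3, -2.1, 2.3]
opening: 0.0089
grasp_force: 51.3
time: 61.65
ee_pos: [0.4821, -0.2655, -0.0167]
tcp_rot: [180.0, -0.0, 82.5]
wrist_force: [1.8, 0.4, 2.3]
opening: 0.0087
grasp_force: 51.3
```

```bash
python3 -m crank '[{"gripper":0,"travel":[0,10,0],"twist":[0,0,0]},{"gripper":0,"travel":[0,10,0],"twist":[0,0,0]},{"gripper":0,"travel":[0,10,0],"twist":[0,0,0]},{"gripper":0,"travel":[0,10,0],"twist":[0,0,0]},{"gripper":0,"travel":[0,10,0],"twist":[0,0,0]},{"gripper":0,"travel":[0,0,0],"twist":[0,0,0]}]'
python3 -m crank '[{"gripper":0,"travel":[0,5,0],"twist":[0,0,0]},{"gripper":0,"travel":[0,5,0],"twist":[0,0,0]},{"gripper":0,"travel":[0,2,0],"twist":[0,0,0]},{"gripper":0,"travel":[0,0,0],"twist":[0,0,0]}]'
```

```text
time: 62.4
ee_pos: [0.5315, -0.2721, -0.0167]
tcp_rot: [180.0, -0.0, 82.5]
wrist_force: [1.0, -0.2, 3.2]
opening: 0.0086
grasp_force: 51.3
time: 62.9
ee_pos: [0.5421, -0.2735, -0.0168]
tcp_rot: [-179.9, -0.0, 82.4]
wrist_force: [-4.4, 0.6, 5.4]
opening: 0.0087
grasp_force: 51.5
```

Home, within 1.5 mm of where I first gripped it. Releasing, retreating, and checking numerically against the first pictures.

```bash
python3 -m crank '[{"gripper":0,"travel":[0,2,0],"twist":[0,0,0]},{"gripper":0,"travel":[0,0,0],"twist":[0,0,0]},{"gripper":40,"travel":[0,0,0],"twist":[0,0,0]},{"gripper":40,"travel":[0,0,0],"twist":[0,0,0]},{"gripper":40,"travel":[0,0,-30],"twist":[0,0,0]},{"gripper":40,"travel":[0,0,-60],"twist":[0,0,0]},{"gripper":40,"travel":[0,0,-60],"twist":[0,0,0]},{"gripper":40,"travel":[0,0,-40],"twist":[0,0,0]},{"gripper":40,"travel":[0,-60,0],"twist":[0,0,0]},{"gripper":40,"travel":[0,-60,0],"twist":[0,0,0]},{"gripper":40,"travel":[0,-60,0],"twist":[0,0,0]},{"gripper":40,"travel":[0,0,0],"twist":[0,0,0]}]'
python3 - <<'E'
from h import *
import cv2
t=bot.camera("top")[:,:,::-1];s=bot.camera("scene")[:,:,::-1];o=bot.get_obs();print(o["ee_pos"],o["wrist_force"].round(1))
def best(a,b,x,y,w,h):
    r=cv2.matchTemplate(b[y-8:y+h+8,x-8:x+w+8],a[y:y+h,x:x+w],cv2.TM_CCOEFF_NORMED);_,v,_,p=cv2.minMaxLoc(r);return round(v,3),p[0]-8,p[1]-8
T=cv2.imread("pics/t.png");S=cv2.imread("pics/s.png")
print("handle top",best(T,t,304,185,32,18),"scene",best(S,s,247,148,32,26))
c=cv2.cvtColor(T,cv2.COLOR_BGR2GRAY)
for n,x,y,w,h in(("jar",243,138,28,28),("glue",214,140,20,24),("tea",201,155,16,16),("phone",153,152,46,28),("lid",123,162,24,22),("brush",255,205,14,58),("tape",374,196,28,26)):print(n,best(T,t,x,y,w,h))
E
```

```text
time: 64.4
ee_pos: [0.3634, -0.2496, 0.1739]
tcp_rot: [179.9, 0.0, 82.3]
wrist_force: [1.1, 0.2, 0.1]
opening: 0.0399
grasp_force: 0.0
[ 0.36616732 -0.25035744  0.17360734] [0.2 0.5 0.4]
handle top (0.658, 0, 1) scene (0.933, 0, 0)
jar (0.999, 0, 0)
glue (0.998, 0, 0)
tea (0.998, 0, 0)
phone (0.999, 0, 0)
lid (0.994, 0, 0)
brush (0.994, 0, 0)
tape (0.615, 0, 0)
```

```bash
python3 -c "
from workcell import bot
print(bot.job_done())"
```

```text
the job is handed in; nothing more can be done
None
```

The job is handed in at about 64 s, with no verdict returned. All three refill bottles stand in the track with bottle 0, the pusher has closed the row up, and the crate is home under the shelf. The pictures show no bystander moved, though the tape was partly hidden from view.

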